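# Clamp a reglued phone in a screw press until its clutch knob clicks

## Task

The phone with the freshly glued back has to be clamped in the press while the glue sets. Gently slide it along the channel until its end rests against the end stop, then swing the clamp arm over it as far as the arm goes, and turn the black knob on the arm clockwise until its slip clutch clicks; stop there, one or two clicks and no more, and let go. Leave everything else on the bench as it lies.

Things in the scene. Friction and masses are not known exactly. Their poses are not given: they have to be found in the camera images.
- press: Low aluminium clamping press fixed to the bench. Origin: on the bench under the channel's middle; x along the channel to the end stop, y to the pillar, z up. Bed 14 mm over the bench, x -102 to 98 mm, between side rails 76 mm apart and 6 mm high; the channel's -x end is open. End stop: face at x = 98 mm, 14 mm high over the bed. Pillar (22 mm thick) at x = 24, y = 100 mm.
- phone_mid (a point): Centre (half-way up) of the phone to be clamped: 148 x 73 x 8 mm, its back with a camera bump facing up, 0.13 to 0.2 kg. It lies flat in the channel, length along the press's x, 20 to 40 mm short of the stop; its -x end is 74 mm behind this point. Home: this point at x = 24, z = 18 mm of the press. Glass: under 30 N from the fingers.
- clamp_arm (a joint): Swing arm's angle about its upright pillar, rad: 0 = against its stop, pointing to the press's -y with the knob over the phone's middle; grows counter-clockwise from above (1.57 = pointing to the press's +x). Starts at 1.0 to 1.6, closes clockwise, stays where it is left (friction 0.22 N m, about 4.5 N at bar_mid).
- bar_mid (a point): Middle of the arm's straight bar, half-way up, 48 mm from the pillar's axis. The bar is 18 mm wide and 16 mm high (52 to 68 mm over the bench), with 60 mm of free length between the pillar's head and the knob's collar. This point's y axis points along the bar from the knob to the pillar.
- knob_grip (a point): On the knob's upright axis, 91 mm over the bench, 100 mm from the pillar's axis. Ribbed black knob, 40 mm across, always 75 to 105 mm over the bench, over a flat 49 mm collar. Clockwise lowers the pad: about 0.27 N m, after 0.05 to 0.4 turn rising over 0.15 turn to about 0.42, where the clutch slips: 30 degrees a click, in which the torque falls to below zero, the collar standing still.
- knob_mark (a point): Foot of the white line down the knob's side, 20 mm from its axis.
- collar_mark (a point): Inner end of the white line on the collar, 20 mm from the axis. The two lines meet at the start; knob and collar turn together until the clutch slips, either way round. One click puts the marks 10 mm apart, two clicks 20 mm.
- collar: Flat steel collar under the knob, 49 mm across, 70.5 to 74.5 mm over the bench; origin: on the knob's axis, centre of its underside. It turns with the knob until the clutch slips, and carries under the arm's 40 mm boss a sprung, swivelling, rubber-faced pad, 36 mm across, that starts 1 to 6 mm over the level of the phone's back. Once clicked, the pad presses on the phone with about 60 N and stays so.
- pry_tool: Bystander: flat pry tool with a blue handle, 14 x 125 x 8 mm, lying near the press.
- kapton_roll: Bystander: roll of amber tape, 61 mm in diameter, 12 mm high, lying near the press.
- battery: Bystander: black flat phone battery, 101 x 38 x 5 mm, lying near the press.
- black_phone: Bystander: phone with a black screen, 148 x 73 x 8 mm, lying on the bench.
- multimeter: Bystander: hand multimeter, 142 x 69 x 42 mm, lying on the bench.
- cutters: Bystander: side cutters, 40 x 122 x 10 mm, lying on the bench.
Mind the look-alikes: they are no part of the job. What is shaped like the part that bears phone_mid but brown is not meant.

How it is judged:
On the way, in this order (a step that is already met when the one before it is completed fails the run):
1. the phone rests against the end stop (within 2 mm) (x of phone_mid in the frame of press above 0.022 m and z of phone_mid in the frame of press below 0.022 m), for 0.2 s.
2. the clamp arm is against its stop over the phone (within 0.05 rad) (value of joint clamp_arm below 0.05 rad), for 0.2 s.
3. the clutch has clicked with the pad pressing on the phone (distance between knob_mark and collar_mark above 0.0075 m and contact force between collar and phone above 45 N), for 0.2 s.
At the end, for the whole second after the job is handed in: The phone lies flat in the channel within 2 mm of the end stop, the arm is within 0.05 rad of its stop, the knob has clicked round on its collar by one or two clicks of 30 degrees, and the pad still presses the phone with more than 45 N (all of step 1 and all of step 3 and value of joint clamp_arm below 0.05 rad and distance between knob_mark and collar_mark below 0.026 m); the robot touches nothing.
It fails at once if the fingers press the glass phone with more than 30 N (contact force between the fingers and phone above 30 N).
It fails at once if the clutch is overrun by more than two clicks (marks more than 26 mm apart) (distance between knob_mark and collar_mark above 0.026 m).
It fails at once if something else on the bench is shifted by more than 20 mm (distance of any of pry_tool, kapton_roll, battery, black_phone, multimeter, cutters from where it was at the start of the episode above 0.02 m).
It also fails if it takes over 72 s, if anything falls off the work surface, if the arm or the gripper's body presses on something with over 40 N, if the wrist force passes 120 N, or if a joint passes its speed limit or range.

## Robot

A 7-joint arm with a two-finger parallel gripper is mounted at the origin on a cart in front of the work surface, level with it; the furniture and walls round the work are solid. World frame = base frame: x ahead of the robot, y to its left, z up, the work surface at z = 0. Lengths are in m, angles in rad, forces in N, time in s.
With the tool pointing down it reaches from about 0.425 to 0.875 m from the base axis. Payload 4.7 kg.
Tool frame: the origin (TCP) lies between the finger pads; the fingertips stand 11 mm ahead of it and the grasp point (between the pads) lies 8 mm behind it; z points along the fingers, y is the direction in which the jaws open and shut (so a half turn about z gives the same grasp; the last joint's range is limited). The gripper opens to 87 mm and grips with 3 to 60 N. Pads are 19 mm wide; open, the fingers measure 117 mm over their backs; the gripper's body (75 mm by 190 mm) begins 51 mm behind the grasp point.
Start: joints at [1.356, 0.321, -0.07, 1.45, 0.023, 1.371, -0.057], TCP at [0.147, -0.633, 0.234] pointing down, gripper open.
Joint ranges: [-2.86, 2.86], [-0.3, 2.09], [-1.38, 1.24], [0.06, 2.45], [-1.56, 4.7], [0.09, 2.05], [-2.69, 2.69]. Speed limits (rad/s): [2.57, 2.57, 3.14, 3.14, 3.14, 3.14, 3.14].

## Interface

Orientations are given as a rotation vector (axis times angle).
In Python, from bench import ctrl gives the robot as it stands.
- The arm moves only by the tool servo_tool, never from a script. Its argument "series" is a list of rows, each an object with "travel": the shift along the tool's x, y, z in m, a list of three; "angular": the turn, a rotation vector about the tool's x, y, z in rad, a list of three. A call has 1 to 5 rows; each row shifts and turns the commanded pose from where the row before left it, along the tool's axes as they then stand; what a row does not reach is not made up. A row lasts 1/10 s, in which the tool goes at most 50 mm and 8.59 degrees, less where a joint would pass 70% of its speed; a pose out of reach is approached as far as the arm can. A call with a gripper value outside its range is refused whole. "claw" is the finger opening in m, from 0 to 0.087, set as the call begins (left out, the last holds). The fingers move at their own pace and stop on an object; "squeeze" is the grip in N (left out, the last holds). Time passes only in rows, so rows that do not move let the fingers close. It gives the time, the measured TCP pose, the force and the opening at its end, in the units of the state.
- ctrl.get_state(): the state, without advancing time (a new reading comes with each control period).
- ctrl.get_image(name): name is "scene" or "top" or "wrist"; returns the picture (480x640x3 uint8, red, green, blue); there is no depth.
- ctrl.calibration(name): a dict with "fx", "fy", "cx", "cy" (pixels), "rvec" (rotation vector, rad) and "tvec" (3), from world to camera coordinates, as OpenCV has them. Camera axes: x right, y down, z forward; pixel columns grow to the right and rows downward; lengths in m; the calibration is good to about 2 mm. A picture is of the moment at which its call begins: read the wrist's pose just before it. calibration takes no time and is no camera call; for the wrist camera it gives the pose at the moment of the call.
- ctrl.close_job(): hands the job in, once; it reports no verdict.
The state is a dict: "time": time; "joint_positions": joint angles; "qd": joint speeds; "joint_torque": joint torques, N m; "position": TCP position; "tool_rot": TCP orientation; "ft_force": force on the tool from outside, world axes, zero at the start; "torque": the same for the moment, N m; "grip_width": opening from 0.0 (shut) to 1.0 (fully open).
Only numpy, scipy, OpenCV 4.12 (cv2) and the standard library are available. Lean on these libraries where they do the work, as an engineer would, in place of code of your own. Each camera call takes 0.05 s, during which the arm holds its last target.

## Working session

There is one attempt and no reset: what is moved stays moved. The work goes in short steps, Python scripts to look and compute and a tool call to move; the robot and the scene stay as the last step left them, time stands still between calls to the robot, and variables do not carry over. Pictures are saved under pics/ and viewed, and the job is handed in when it is done.

Besides the shell and the picture viewer there is one more tool, called after "Request:" as name(argument=value, ...) on one line, values as JSON. servo_tool: Moves the arm, as the interface text tells. Its arguments: {"type":"object","properties":{"series":{"type":"array","items":{"type":"object","properties":{"travel":{"type":"array","items":{"type":"number"}},"angular":{"type":"array","items":{"type":"number"}}}}},"claw":{"type":"number"},"squeeze":{"type":"number"}},"required":["series"]}

```bash
ls; mkdir -p pics; python3 - <<'E'
from bench import ctrl
import cv2
print(ctrl.get_state())
for n in ("scene","top","wrist"):
    cv2.imwrite(f"pics/{n}0.png",ctrl.get_image(n)[:,:,::-1]); print(n,ctrl.calibration(n))
E
```

```text
pics
{'time': 0.0, 'joint_positions': array([ 1.35608826,  0.32186987, -0.07007512,  1.45166   ,  0.02259145,
        1.37080973, -0.05689567]), 'qd': array([-0.00084462,  0.00104442,  0.00127239, -0.00014249, -0.00108352,
        0.00035655,  0.00026696]), 'joint_torque': array([ 3.62542796e-04, -4.91284382e+01, -4.03770134e-01, -3.12527740e+01,
       -6.39860937e-02,  4.36292519e-02,  1.52546654e-04]), 'position': array([ 0.14725945, -0.63255274,  0.23243852]), 'tool_rot': array([-3.11912982e+00, -3.58443544e-01,  4.95087015e-04]), 'ft_force': array([ 0.01572109, -0.02524864, -0.30490814]), 'torque': array([ 0.01707404,  0.01100812, -0.03154082]), 'grip_width': 0.9966483967729933}
scene {'fx': 510.5889213955999, 'fy': 510.5889213955999, 'cx': 328.047112817443, 'cy': 240.02888000791117, 'rvec': array([ 1.10373239, -2.23168798,  1.10374143]), 'tvec': array([0.27055899, 0.32290625, 0.7810971 ])}
top {'fx': 498.40714701973536, 'fy': 498.40714701973536, 'cx': 316.21380226127013, 'cy': 243.33588399235617, 'rvec': array([ 2.1517105 , -2.17934553,  0.08243678]), 'tvec': array([-0.03611308,  0.50335645,  1.40962102])}
wrist {'fx': 335.66665333340785, 'fy': 335.66665333340785, 'cx': 323.0494691683214, 'cy': 241.57631794713512, 'rvec': array([-2.2907261 ,  1.81894183,  0.24409443]), 'tvec': array([-0.64894164, -0.03250753,  0.390203  ])}
```

View pics/scene0.png

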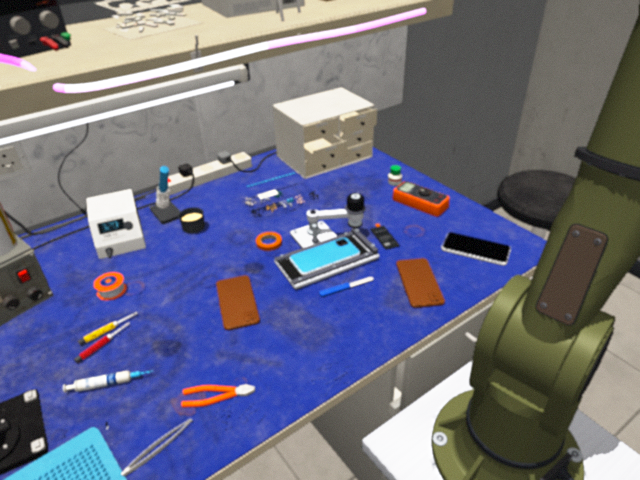

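View pics/top0.png

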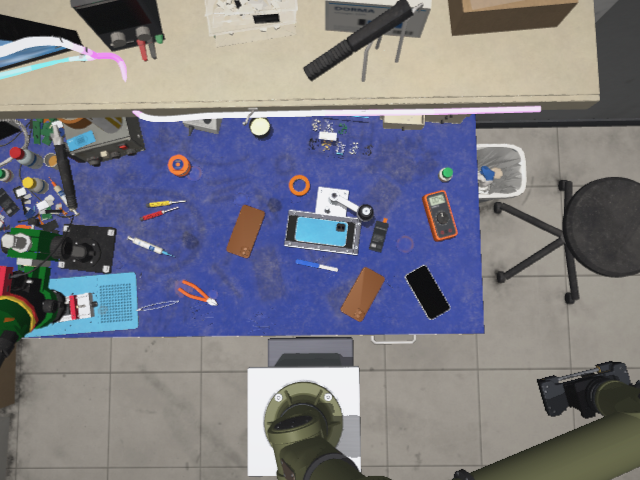

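View pics/wrist0.png

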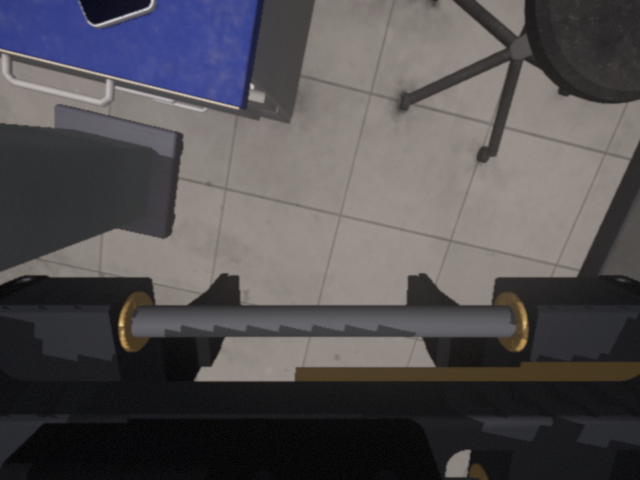

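The top view has the press at about (322,231), the arm knob at (366,212) and the robot base at the bottom. I'll enlarge it.

```bash
python3 - <<'E'
import cv2
a=cv2.imread("pics/top0.png")[170:280,270:400]
cv2.imwrite("pics/top0c.png",cv2.resize(a,None,fx=6,fy=5.4,interpolation=cv2.INTER_CUBIC)[:, :])
a=cv2.imread("pics/scene0.png")[180:300,250:410]
cv2.imwrite("pics/scene0c.png",cv2.resize(a,None,fx=5,fy=5,interpolation=cv2.INTER_CUBIC))
E
```

```text
(no output)
```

View pics/top0c.png

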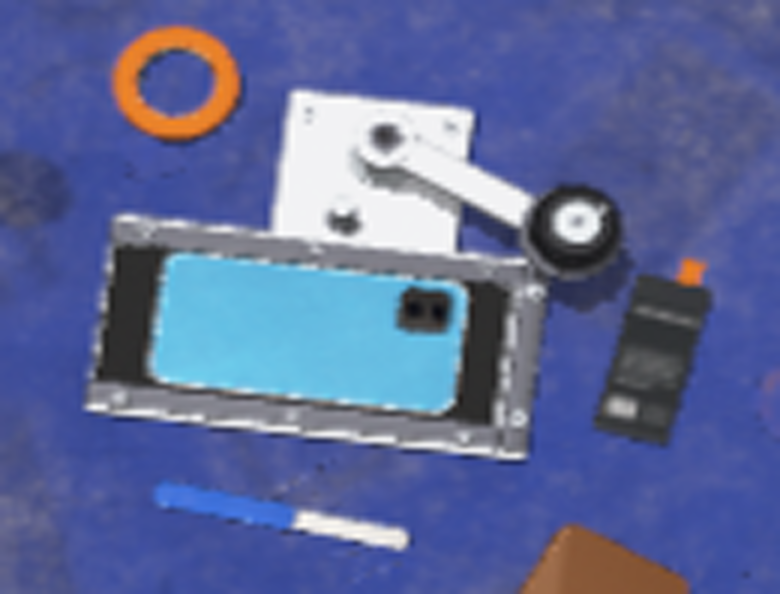

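View pics/scene0c.png

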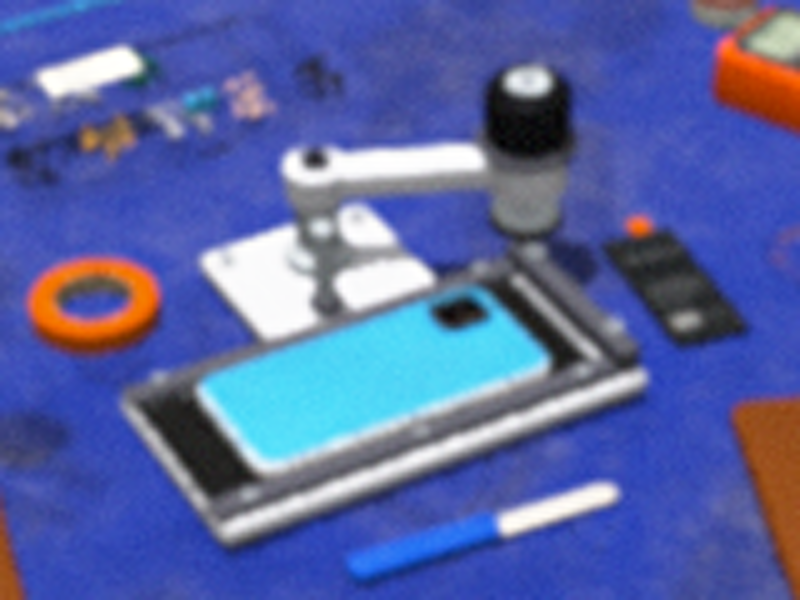

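```bash
cat > h.py <<'E'
import numpy as np, cv2
from bench import ctrl
from scipy.spatial.transform import Rotation as R
def cal(n): 
    c=ctrl.calibration(n); K=np.array([[c['fx'],0,c['cx']],[0,c['fy'],c['cy']],[0,0,1]]); return K,R.from_rotvec(c['rvec']).as_matrix(),np.array(c['tvec'])
def unproj(n,uv,z,C=None):
    K,r,t=C or cal(n); o=-r.T@t; d=r.T@np.linalg.inv(K)@np.array([*uv,1.]); return o+d*(z-o[2])/d[2]
def proj(n,P,C=None):
    K,r,t=C or cal(n); q=K@(r@np.asarray(P,float)+t); return q[:2]/q[2]
def snap(n,name,crop=None,f=1):
    C=cal(n); im=ctrl.get_image(n)[:,:,::-1]; 
    cv2.imwrite(f"pics/{name}_full.png",im)
    if crop: x0,x1,y0,y1=crop; im=im[y0:y1,x0:x1]
    cv2.imwrite(f"pics/{name}.png",cv2.resize(im,None,fx=f,fy=f,interpolation=cv2.INTER_CUBIC)); return C
E
python3 - <<'E'
from h import *
T=lambda u,v:(270+u/6-.4,170+v/5.4-.4)
pts={'railTL':((117,216),.02),'railBL':((88,408),.02),'stopBR':((525,458),.028),'stopTR':((548,270),.028),'phTL':((165,255),.022),'phBL':((150,383),.022),'phBR':((452,412),.022),'phTR':((470,283),.022),'knob':((577,220),.105),'pillar':((387,137),.07)}
P={k:unproj('top',T(*uv),z) for k,(uv,z) in pts.items()}
for k,p in P.items(): print(k,p.round(4))
S=lambda u,v:(250+u/5-.4,180+v/5-.4)
for k,uv,z in [('phL',(200,385),.022),('phB',(262,470),.022),('phR',(548,358),.022),('phT',(492,288),.022),('knob',(529,80),.105),('pillar',(316,158),.07),('railL',(122,400),.02),('stopR',(640,352),.028)]: print('S',k,unproj('scene',S(*uv),z).round(4))
E
```

```text
railTL [0.6025 0.035  0.02  ]
railBL [0.4991 0.0497 0.02  ]
stopBR [ 0.469 -0.159  0.028]
stopTR [ 0.5691 -0.1719  0.028 ]
phTL [0.5807 0.0119 0.022 ]
phBL [0.5119 0.0197 0.022 ]
phBR [ 0.4945 -0.1249  0.022 ]
phTR [ 0.5635 -0.1348  0.022 ]
knob [ 0.5835 -0.1798  0.105 ]
pillar [ 0.634  -0.0951  0.07  ]
S phL [0.5786 0.0111 0.022 ]
S phB [0.5136 0.0223 0.022 ]
S phR [ 0.4979 -0.123   0.022 ]
S phT [ 0.5548 -0.1362  0.022 ]
S knob [ 0.5832 -0.1802  0.105 ]
S pillar [ 0.6352 -0.0948  0.07  ]
S railL [0.5933 0.043  0.02  ]
S stopR [ 0.4701 -0.153   0.028 ]
```

```bash
cat >> h.py <<'E'
O=np.array([.5375,-.0595,0]); TH=np.deg2rad(-96.8)
def pw(x,y,z):
    c,s=np.cos(TH),np.sin(TH); return O+np.array([c*x-s*y,s*x+c*y,z])
def wp(P):
    c,s=np.cos(TH),np.sin(TH); d=np.asarray(P)-O; return np.array([c*d[0]+s*d[1],-s*d[0]+c*d[1],d[2]])
def goal(P,yaw=None):
    s=ctrl.get_state(); r=R.from_rotvec(s['tool_rot']).as_matrix()
    d=r.T@(np.asarray(P)-s['position'])
    print('t',round(s['time'],2),'pos',s['position'].round(4),'press',wp(s['position']).round(4),'F',s['ft_force'].round(1),'T',s['torque'].round(3),'j',s['joint_positions'].round(2),'w',round(s['grip_width'],3))
    print('yaw',np.rad2deg(np.arctan2(r[1,0],r[0,0])).round(1),'travel(tool)',d.round(4))
    if yaw is not None:
        y=np.deg2rad(yaw); g=np.array([[np.cos(y),np.sin(y),0],[np.sin(y),-np.cos(y),0],[0,0,-1]])
        rv=R.from_matrix(r.T@g).as_rotvec(); print('angular',rv.round(4))
E
python3 - <<'E'
from h import *
goal(pw(-.09,0,.15),83.2)
E
```

```text
t 0.15 pos [ 0.1473 -0.6327  0.2327] press [ 0.6154 -0.3196  0.2327] F [ 0.   0.4 -0. ] T [-0.005 -0.     0.025] j [ 1.36  0.32 -0.07  1.45  0.02  1.37 -0.06] w 0.999
yaw 13.1 travel(tool) [ 0.5407 -0.5543  0.0835]
angular [-1.3000e-03 -8.0000e-04 -1.2233e+00]
```

Request:
servo_tool(series=[{"travel": [0.034, -0.0346, 0], "angular": [0, 0, 0]}, {"travel": [0.034, -0.0346, 0], "angular": [0, 0, 0]}, {"travel": [0.034, -0.0346, 0], "angular": [0, 0, 0]}, {"travel": [0.034, -0.0346, 0], "angular": [0, 0, 0]}, {"travel": [0.034, -0.0346, 0], "angular": [0, 0, 0]}], claw=0, squeeze=10)

```text
time: 0.65
position: [0.2744, -0.4241, 0.2333]
tool_rot: [-3.121, -0.358, 0.0]
ft_force: [0.3, -1.2, 0.3]
grip_width: 0.629
```

Request:
servo_tool(series=[{"travel": [0.034, -0.0346, 0], "angular": [0, 0, 0]}, {"travel": [0.034, -0.0346, 0], "angular": [0, 0, 0]}, {"travel": [0.034, -0.0346, 0], "angular": [0, 0, 0]}, {"travel": [0.034, -0.0346, 0], "angular": [0, 0, 0]}, {"travel": [0.034, -0.0346, 0], "angular": [0, 0, 0]}])

```text
time: 1.15
position: [0.4006, -0.2171, 0.2336]
tool_rot: [3.12, 0.358, 0.0]
ft_force: [0.8, -0.3, -0.1]
grip_width: 0.173
```

Request:
servo_tool(series=[{"travel": [0.034, -0.0346, 0], "angular": [0, 0, 0]}, {"travel": [0.034, -0.0346, 0], "angular": [0, 0, 0]}, {"travel": [0.034, -0.0346, 0], "angular": [0, 0, 0]}, {"travel": [0.034, -0.0346, 0], "angular": [0, 0, 0]}, {"travel": [0.034, -0.0346, 0], "angular": [0, 0, 0]}])

```text
time: 1.65
position: [0.527, -0.0104, 0.2336]
tool_rot: [3.12, 0.358, 0.001]
ft_force: [1.1, -1.4, 0.0]
grip_width: 0.008
```

Request:
servo_tool(series=[{"travel": [0, 0, 0], "angular": [0, 0, -0.146]}, {"travel": [0, 0, 0], "angular": [0, 0, -0.146]}, {"travel": [0, 0, 0], "angular": [0, 0, -0.146]}, {"travel": [0, 0, 0], "angular": [0, 0, -0.146]}, {"travel": [0, 0, 0], "angular": [0, 0, -0.146]}])

```text
time: 2.15
position: [0.5261, -0.0119, 0.2332]
tool_rot: [-2.783, -1.457, 0.001]
ft_force: [-0.1, 0.5, -0.4]
grip_width: 0.005
```

Request:
servo_tool(series=[{"travel": [0, 0, 0], "angular": [0, 0, -0.146]}, {"travel": [0, 0, 0], "angular": [0, 0, -0.146]}, {"travel": [0, 0, 0], "angular": [0, 0, -0.146]}, {"travel": [0, 0, 0], "angular": [0, 0, -0.055]}, {"travel": [0, 0, 0], "angular": [0, 0, 0]}])

```text
time: 2.65
position: [0.5262, -0.012, 0.2333]
tool_rot: [-2.349, -2.085, 0.001]
ft_force: [-0.4, -0.5, 0.9]
grip_width: 0.007
```

```bash
python3 - <<'E'
from h import *
print(snap('wrist','w1'))
goal(pw(-.09,0,.05),83.2)
E
```

```text
(array([[335.66665333,   0.        , 323.04946917],
       [  0.        , 335.66665333, 241.57631795],
       [  0.        ,   0.        ,   1.        ]]), array([[ 9.92871740e-01, -1.19187183e-01, -3.50559303e-04],
       [-1.14931043e-01, -9.58187319e-01,  2.62045640e-01],
       [-3.15683832e-02, -2.60137421e-01, -9.65055418e-01]]), array([-0.52279289,  0.01715632,  0.40350005]))
t 2.7 pos [ 0.5262 -0.012   0.2333] press [-0.0458 -0.0168  0.2333] F [ 0.6 -1.  -0.2] T [-0.051 -0.1    0.017] j [ 0.75  0.12 -0.83  1.73  0.09  1.33 -0.22] w 0.007
yaw 83.1 travel(tool) [0.0443 0.0168 0.1833]
angular [-0.0004  0.0002 -0.0018]
```

View pics/w1.png

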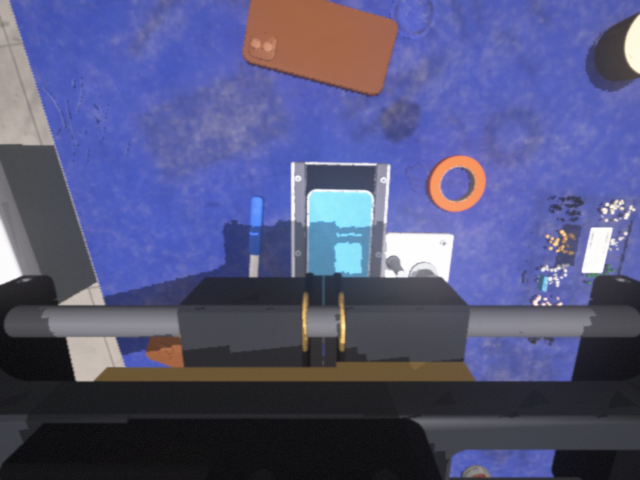

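The wrist view shows the phone's -x end at row 190, columns 307–374, and the channel's open end at row 163. I'll check these against the model.

```bash
python3 - <<'E'
from h import *
for uv,z in [((307,192),.022),((374,190),.022),((292,163),.02),((389,165),.02)]: print(wp(unproj('wrist',uv,z)).round(4))
E
```

```text
[-0.0742 -0.0351  0.022 ]
[-0.0762  0.037   0.022 ]
[-0.1046 -0.0506  0.02  ]
[-0.1023  0.0522  0.02  ]
```

Request:
servo_tool(series=[{"travel": [0.044, 0.017, 0], "angular": [0, 0, 0]}, {"travel": [0, 0, 0.049], "angular": [0, 0, 0]}, {"travel": [0, 0, 0.049], "angular": [0, 0, 0]}, {"travel": [0, 0, 0.049], "angular": [0, 0, 0]}, {"travel": [0, 0, 0.036], "angular": [0, 0, 0]}])

```text
time: 3.2
position: [0.5468, 0.0295, 0.0474]
tool_rot: [-2.35, -2.083, 0.004]
ft_force: [0.2, -0.2, -0.2]
grip_width: 0.002
```

Request:
servo_tool(series=[{"travel": [0, 0, 0.01], "angular": [0, 0, 0]}, {"travel": [0, 0, 0.01], "angular": [0, 0, 0]}, {"travel": [0, 0, 0.002], "angular": [0, 0, 0]}, {"travel": [0, 0, 0], "angular": [0, 0, 0]}])

```text
time: 3.6
position: [0.5498, 0.0298, 0.03]
tool_rot: [2.349, 2.084, 0.003]
ft_force: [0.1, 0.1, -0.3]
grip_width: 0.003
```

```bash
python3 - <<'E'
from h import *
snap('wrist','w2')
goal(pw(-.06,0,.0275),83.2)
E
```

```text
t 3.65 pos [0.5499 0.0298 0.0302] press [-0.0901  0.0018  0.0302] F [-0.2 -0.   1.2] T [ 0.03  -0.118  0.069] j [ 0.57  0.42 -0.79  1.89  0.35  0.98 -0.49] w 0.005
yaw 83.2 travel(tool) [-0.0301 -0.0017  0.0027]
angular [ 0.003   0.     -0.0006]
```

View pics/w2.png

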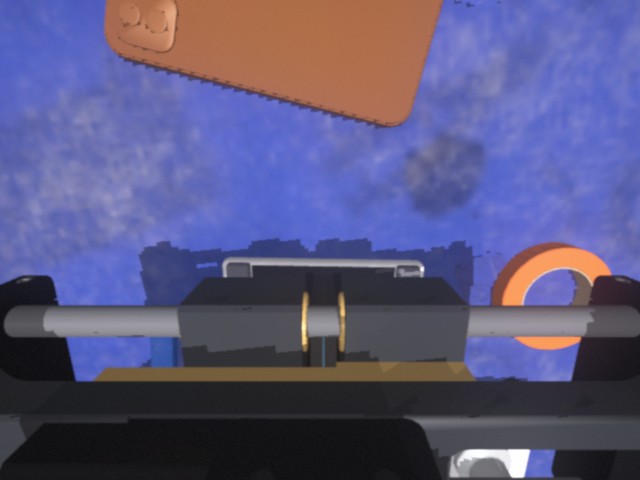

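Request:
servo_tool(series=[{"travel": [0, -0.001, 0.0025], "angular": [0, 0, 0]}, {"travel": [-0.003, 0, 0], "angular": [0, 0, 0]}, {"travel": [-0.003, 0, 0], "angular": [0, 0, 0]}, {"travel": [-0.003, 0, 0], "angular": [0, 0, 0]}, {"travel": [-0.003, 0, 0], "angular": [0, 0, 0]}])

```text
time: 4.15
position: [0.5466, 0.0186, 0.0266]
tool_rot: [2.349, 2.086, 0.002]
ft_force: [0.4, 3.6, 3.2]
grip_width: 0.005
```

Request:
servo_tool(series=[{"travel": [-0.003, 0, 0], "angular": [0, 0, 0]}, {"travel": [-0.003, 0, 0], "angular": [0, 0, 0]}, {"travel": [-0.003, 0, 0], "angular": [0, 0, 0]}])

```text
time: 4.45
position: [0.5451, 0.009, 0.0261]
tool_rot: [2.349, 2.086, 0.001]
ft_force: [-0.3, 4.2, 3.2]
grip_width: 0.002
```

```bash
python3 - <<'E'
from h import *
snap('top','t2',(270,400,170,270),6)
goal(pw(-.0595,0,.0275),83.2)
E
```

```text
t 4.5 pos [0.545  0.0081 0.026 ] press [-0.068  -0.0006  0.026 ] F [0.1 2.3 2.2] T [ 0.607 -0.187 -0.06 ] j [ 0.61  0.41 -0.78  1.9   0.35  0.97 -0.45] w 0.002
yaw 83.2 travel(tool) [-0.0085  0.0006 -0.0015]
angular [-0.0001  0.0005 -0.0009]
```

View pics/t2.png

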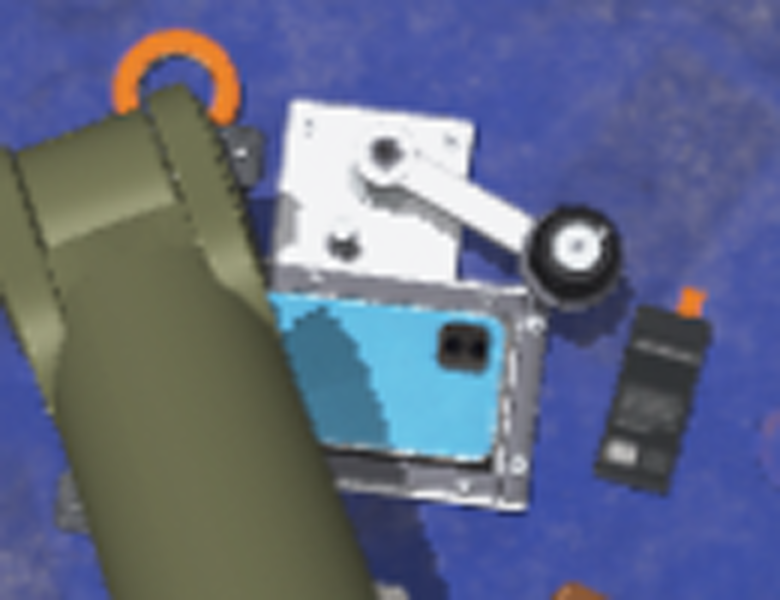

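Request:
servo_tool(series=[{"travel": [-0.002, 0, -0.001], "angular": [0, 0, 0]}, {"travel": [-0.0015, 0, 0], "angular": [0, 0, 0]}, {"travel": [-0.0015, 0, 0], "angular": [0, 0, 0]}])

```text
time: 4.8
position: [0.5443, 0.0044, 0.0267]
tool_rot: [-2.349, -2.085, -0.001]
ft_force: [2.0, 5.2, -1.3]
grip_width: 0.006
```

Request:
servo_tool(series=[{"travel": [-0.001, 0, 0], "angular": [0, 0, 0]}, {"travel": [-0.001, 0, 0], "angular": [0, 0, 0]}])

```text
time: 5.0
position: [0.5448, 0.0042, 0.0272]
tool_rot: [-2.348, -2.086, -0.005]
ft_force: [2.5, 7.0, -0.1]
grip_width: 0.007
```

```bash
python3 - <<'E'
from h import *
snap('top','t3',(270,400,170,270),6)
snap('scene','s3',(250,410,180,300),5)
goal(pw(-.0595,0,.0275),83.2)
E
```

```text
t 5.1 pos [0.5448 0.0042 0.0272] press [-0.0641 -0.0003  0.0272] F [ 1.3  6.4 -0.1] T [ 1.463 -0.576 -0.022] j [ 0.62  0.41 -0.78  1.91  0.34  0.96 -0.44] w 0.006
yaw 83.2 travel(tool) [-0.0046  0.0003 -0.0003]
angular [ 0.0013 -0.003   0.0008]
```

View pics/t3.png

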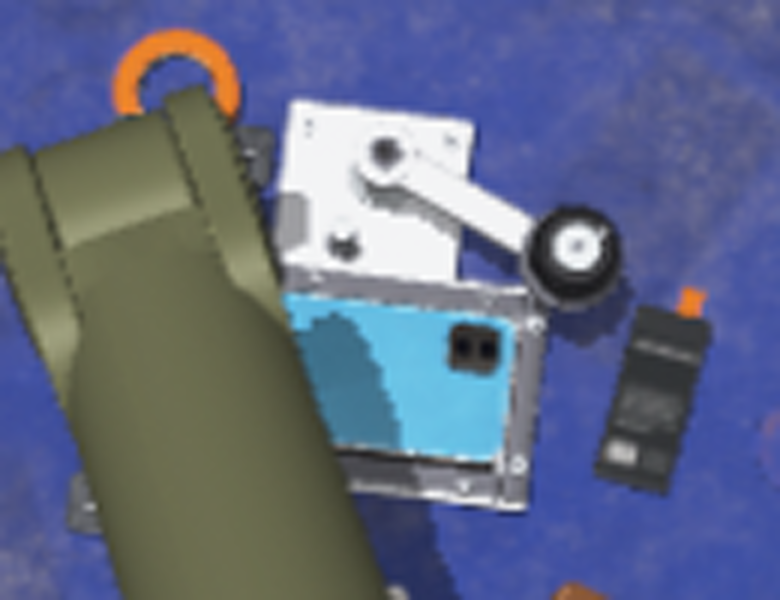

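View pics/s3.png

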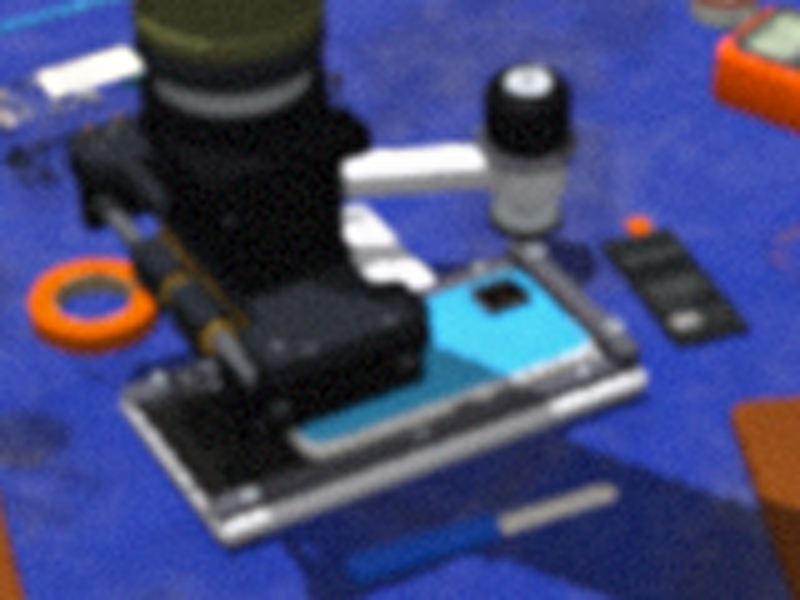

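Request:
servo_tool(series=[{"travel": [-0.001, -0.002, 0], "angular": [0, 0, 0]}, {"travel": [-0.001, 0, 0], "angular": [0, 0, 0]}])

```text
time: 5.3
position: [0.5432, 0.0045, 0.0275]
tool_rot: [-2.346, -2.087, -0.01]
ft_force: [2.6, 10.2, -0.2]
grip_width: 0.003
```

Request:
servo_tool(series=[{"travel": [0.005, 0, 0], "angular": [0, 0, 0]}, {"travel": [0.01, 0, 0], "angular": [0, 0, 0]}, {"travel": [0.005, 0, -0.02], "angular": [0, 0, 0]}, {"travel": [0, 0, -0.05], "angular": [0, 0, 0]}, {"travel": [0, 0, -0.05], "angular": [0, 0, 0]}])

```text
time: 5.8
position: [0.5429, 0.0199, 0.1473]
tool_rot: [-2.348, -2.084, 0.005]
ft_force: [0.8, -1.0, 0.1]
grip_width: 0.005
```

Request:
servo_tool(series=[{"travel": [0.04, 0, -0.05], "angular": [0, 0, 0]}, {"travel": [0.03, 0, 0], "angular": [0, 0, 0]}, {"travel": [0, 0, 0], "angular": [0, 0, 0]}])

```text
time: 6.1
position: [0.5519, 0.0858, 0.188]
tool_rot: [2.343, 2.091, 0.005]
ft_force: [-0.2, 0.6, -0.2]
grip_width: 0.008
```

```bash
python3 - <<'E'
from h import *
snap('top','t4',(270,400,170,270),6)
snap('scene','s4',(250,410,180,300),5)
goal(pw(.12,.10,.15),83.2)
E
```

```text
t 6.2 pos [0.5511 0.0809 0.1857] press [-0.141  -0.0031  0.1857] F [ 0.  -1.7 -1.3] T [-0.041 -0.064 -0.024] j [ 0.58  0.26 -0.89  1.72  0.21  1.26 -0.47] w 0.008
yaw 83.3 travel(tool) [-0.2611  0.1029  0.0361]
angular [-0.0008  0.0018  0.0011]
```

View pics/t4.png

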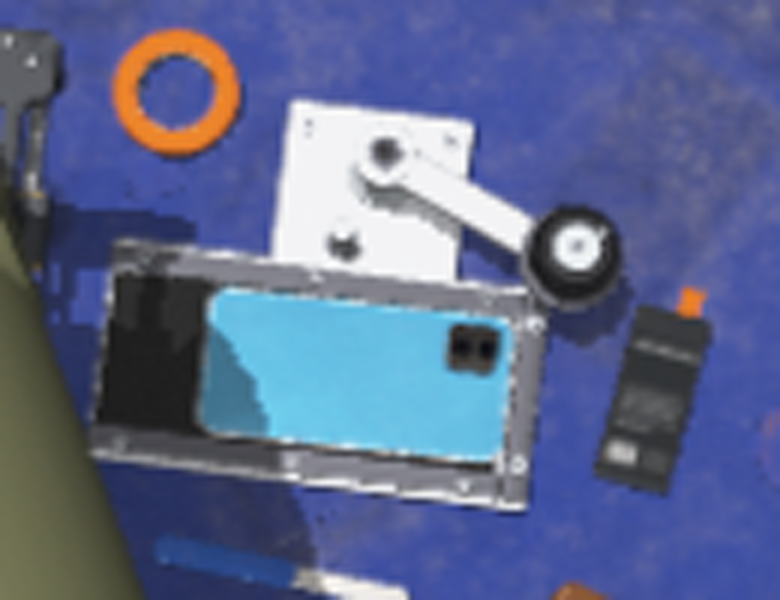

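View pics/s4.png

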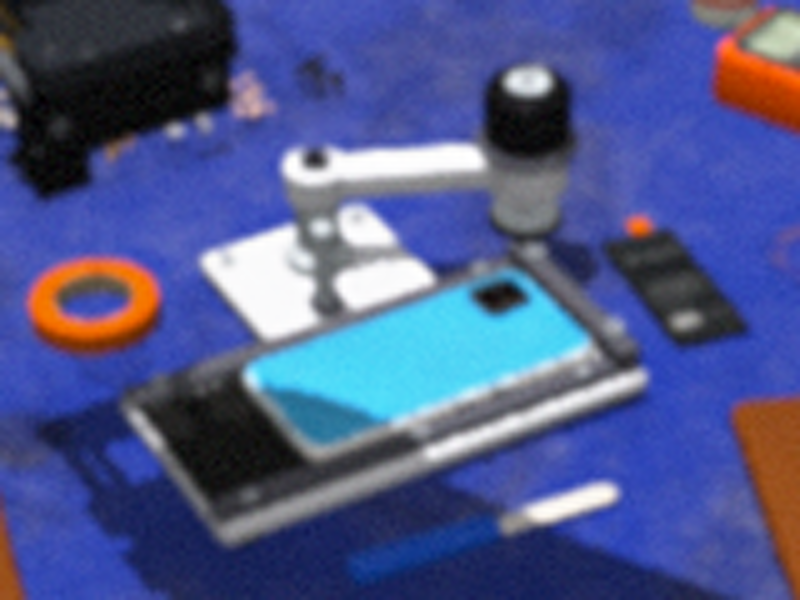

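Both views show the phone up against the stop, with its front edge at the stop's white line around (510,320)–(497,460). I'll measure it.

```bash
python3 - <<'E'
from h import *
T=lambda u,v:(270+u/6-.4,170+v/6-.4)
for uv in [(208,293),(199,430),(497,460),(513,320)]: print(wp(unproj('top',T(*uv),.022)).round(4))
print('knob',wp(unproj('top',T(577,245),.105)).round(4))
print('stop face est',wp(unproj('top',T(520,310),.028)).round(4),wp(unproj('top',T(505,465),.028)).round(4))
E
```

```text
[-0.0548  0.032   0.022 ]
[-0.0519 -0.0344  0.022 ]
[ 0.0916 -0.0338  0.022 ]
[0.0925 0.0342 0.022 ]
knob [0.1141 0.0597 0.105 ]
stop face est [0.095  0.0385 0.028 ] [ 0.0953 -0.0363  0.028 ]
```

```bash
python3 - <<'E'
from h import *
goal(pw(.0813,.1105,.15),83.2+66)
E
```

```text
t 6.2 pos [0.5511 0.0809 0.1857] press [-0.141  -0.0031  0.1857] F [ 0.  -1.7 -1.3] T [-0.041 -0.064 -0.024] j [ 0.58  0.26 -0.89  1.72  0.21  1.26 -0.47] w 0.008
yaw 83.3 travel(tool) [-0.2224  0.1134  0.036 ]
angular [-1.7000e-03  1.1000e-03 -1.1508e+00]
```

Request:
servo_tool(series=[{"travel": [-0.044, 0.0225, 0], "angular": [0, 0, 0]}, {"travel": [-0.044, 0.0225, 0], "angular": [0, 0, 0]}, {"travel": [-0.044, 0.0225, 0], "angular": [0, 0, 0]}, {"travel": [-0.044, 0.0225, 0], "angular": [0, 0, 0]}, {"travel": [-0.044, 0.0225, 0], "angular": [0, 0, 0]}])

```text
time: 6.7
position: [0.6362, -0.1552, 0.1846]
tool_rot: [-2.352, -2.082, 0.005]
ft_force: [1.4, 0.4, 1.0]
grip_width: 0.005
```

Request:
servo_tool(series=[{"travel": [0, 0, 0], "angular": [0, 0, -0.144]}, {"travel": [0, 0, 0], "angular": [0, 0, -0.144]}, {"travel": [0, 0, 0], "angular": [0, 0, -0.144]}, {"travel": [0, 0, 0], "angular": [0, 0, -0.144]}, {"travel": [0, 0, 0], "angular": [0, 0, -0.144]}])

```text
time: 7.2
position: [0.6358, -0.1532, 0.1845]
tool_rot: [-1.459, -2.78, 0.004]
ft_force: [0.2, -0.1, 0.5]
grip_width: 0.005
```

Request:
servo_tool(series=[{"travel": [0, 0, 0], "angular": [0, 0, -0.144]}, {"travel": [0, 0, 0], "angular": [0, 0, -0.144]}, {"travel": [0, 0, 0], "angular": [0, 0, -0.143]}, {"travel": [0, 0, 0], "angular": [0, 0, 0]}])

```text
time: 7.6
position: [0.6359, -0.1529, 0.1844]
tool_rot: [-0.838, -3.025, 0.002]
ft_force: [0.2, 0.5, 0.6]
grip_width: 0.005
```

```bash
python3 - <<'E'
from h import *
C=snap('wrist','w5')
goal(pw(.0813,.1105,.15),83.2+66)
for n,p in dict(pillar=pw(.024,.1,.07),knobtop=pw(.114,.06,.105),knobfoot=pw(.114,.06,.075),stopA=pw(.098,.038,.028),stopB=pw(.098,-.038,.028)).items(): print(n,proj('wrist',p,C).round(1))
E
```

```text
t 7.65 pos [ 0.6361 -0.1526  0.1847] press [0.0808 0.109  0.1847] F [-0.7  0.3 -0.3] T [ 0.076 -0.151 -0.042] j [ 0.89  0.53 -0.96  1.48  0.44  1.36  0.93] w 0.002
yaw 148.8 travel(tool) [-0.0017  0.0002  0.0347]
angular [-0.0015 -0.0021 -0.0062]
pillar [384.7 204. ]
knobtop [252.1 212.2]
knobfoot [260.  205.5]
stopA [274.4 167.9]
stopB [234.4  83.9]
```

View pics/w5.png

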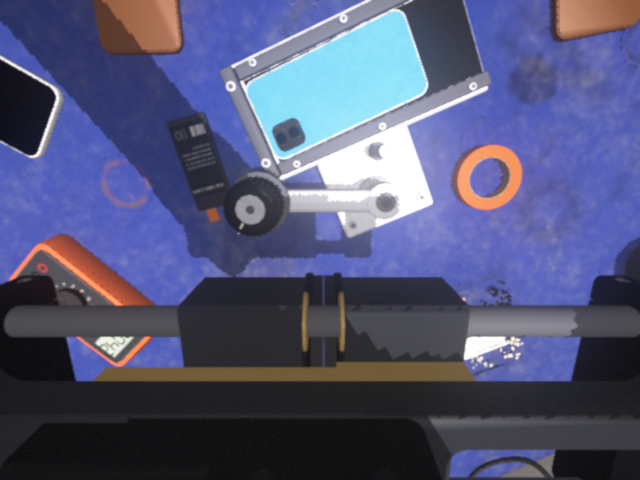

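The pillar is at (386,201), the knob at (250,209) and the bar is parallel to the jaws, all close to the predictions. I'll zoom in on the phone–stop gap.

```bash
python3 - <<'E'
import cv2
a=cv2.imread("pics/w5.png")[50:200,215:375]
cv2.imwrite("pics/w5c.png",cv2.resize(a,None,fx=5,fy=4,interpolation=cv2.INTER_CUBIC))
E
```

```text
(no output)
```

View pics/w5c.png

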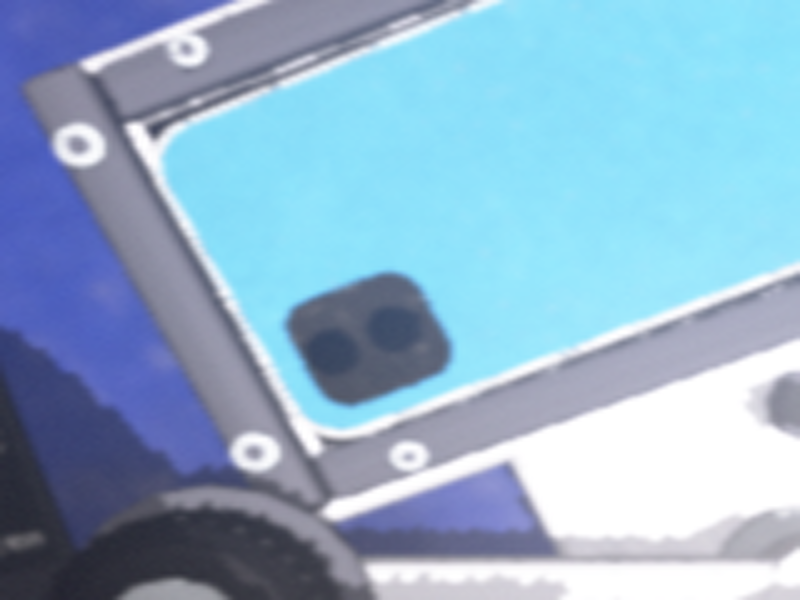

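The phone is flush with the stop. Lowering beside the bar.

Request:
servo_tool(series=[{"travel": [-0.002, 0, 0.04], "angular": [0, 0, 0]}, {"travel": [0, 0, 0.04], "angular": [0, 0, 0]}, {"travel": [0, 0, 0.03], "angular": [0, 0, 0]}, {"travel": [0, 0, 0.012], "angular": [0, 0, 0]}, {"travel": [0, 0, 0], "angular": [0, 0, 0]}])

```text
time: 8.15
position: [0.6374, -0.1523, 0.0621]
tool_rot: [-0.839, -3.024, 0.001]
ft_force: [0.4, -0.2, 0.9]
grip_width: 0.008
```

Request:
servo_tool(series=[{"travel": [0.005, 0, 0], "angular": [0, 0, 0]}, {"travel": [0.005, 0, 0], "angular": [0, 0, 0]}, {"travel": [0.003, 0, 0], "angular": [0, 0, 0]}, {"travel": [0, 0, 0], "angular": [0, 0, 0]}])

```text
time: 8.55
position: [0.6279, -0.1449, 0.0653]
tool_rot: [0.835, 3.027, -0.001]
ft_force: [-0.0, -0.1, -0.1]
grip_width: 0.006
```

```bash
python3 - <<'E'
from h import *
snap('wrist','w6')
goal(pw(.0754,.0974,.065),149)
E
```

```text
t 8.6 pos [ 0.628  -0.1452  0.065 ] press [0.0744 0.1    0.065 ] F [ 0.3 -0.5  0.6] T [ 0.047 -0.181 -0.053] j [ 0.86  0.62 -0.91  1.62  0.52  1.16  0.86] w 0.005
yaw 149.1 travel(tool) [ 0.002 -0.002  0.   ]
angular [-0.0002  0.0015  0.0024]
```

View pics/w6.png

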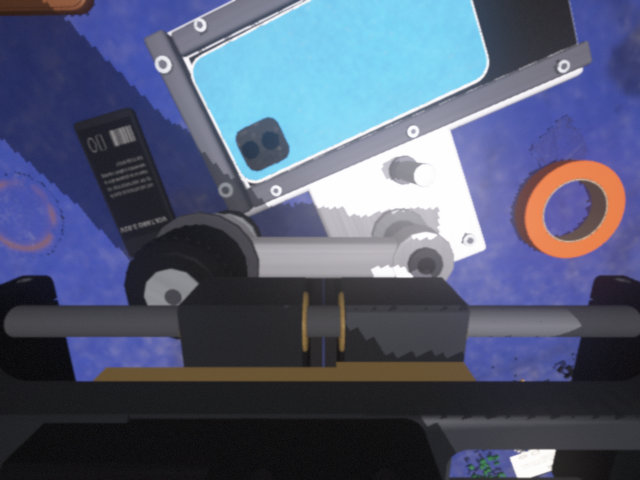

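Request:
servo_tool(series=[{"travel": [0.0032, -0.0011, 0], "angular": [0, 0, 0.065]}, {"travel": [0.0032, -0.0011, 0], "angular": [0, 0, 0.065]}, {"travel": [0.0032, -0.0011, 0], "angular": [0, 0, 0.065]}, {"travel": [0.0032, -0.0011, 0], "angular": [0, 0, 0.065]}, {"travel": [0.0032, -0.0011, 0], "angular": [0, 0, 0.065]}])

```text
time: 9.1
position: [0.6133, -0.1419, 0.0648]
tool_rot: [1.319, 2.846, -0.002]
ft_force: [3.5, -3.0, -1.2]
grip_width: 0.005
```

```bash
python3 - <<'E'
from h import *
snap('top','t6',(270,400,170,270),6)
goal(pw(.0754,.0974,.065))
E
```

```text
t 9.15 pos [ 0.6126 -0.1413  0.0648] press [0.0724 0.0842 0.0648] F [ 1.8 -2.4  0.5] T [-0.622 -0.573  0.008] j [ 0.84  0.56 -0.86  1.67  0.46  1.13  0.56] w 0.009
yaw 130.2 travel(tool) [-0.0117  0.0068 -0.0001]
```

View pics/t6.png

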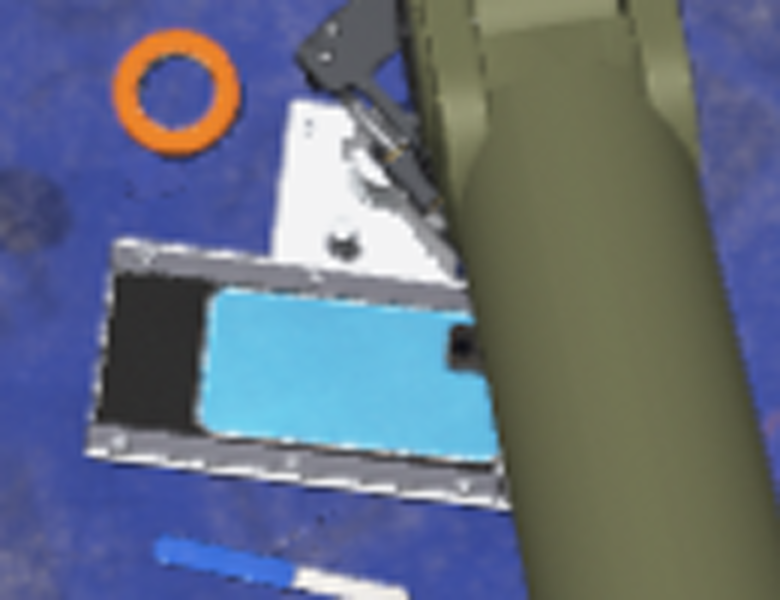

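Contact force is about 4 N, so the bar is swinging. Continuing.

Request:
servo_tool(series=[{"travel": [0.0032, -0.0011, 0], "angular": [0, 0, 0.065]}, {"travel": [0.0032, -0.0011, 0], "angular": [0, 0, 0.065]}, {"travel": [0.0032, -0.0011, 0], "angular": [0, 0, 0.065]}, {"travel": [0.0032, -0.0011, 0], "angular": [0, 0, 0.065]}, {"travel": [0.0032, -0.0011, 0], "angular": [0, 0, 0.065]}])

```text
time: 9.65
position: [0.5989, -0.1324, 0.0648]
tool_rot: [1.762, 2.597, -0.005]
ft_force: [-0.5, -6.4, 1.1]
grip_width: 0.005
```

Request:
servo_tool(series=[{"travel": [0.0032, -0.0011, 0], "angular": [0, 0, 0.065]}, {"travel": [0.0032, -0.0011, 0], "angular": [0, 0, 0.065]}, {"travel": [0.0032, -0.0011, 0], "angular": [0, 0, 0.065]}, {"travel": [0.0032, -0.0011, 0], "angular": [0, 0, 0.065]}])

```text
time: 10.05
position: [0.5901, -0.1216, 0.0646]
tool_rot: [2.085, 2.348, -0.007]
ft_force: [-2.0, -5.3, 1.9]
grip_width: 0.005
```

```bash
python3 - <<'E'
from h import *
snap('wrist','w7')
goal(pw(.024+.0185,.052,.065),83.2)
E
```

```text
t 10.1 pos [ 0.5899 -0.1205  0.0646] press [0.0543 0.0593 0.0646] F [-2.9 -4.1  2.1] T [-1.07   0.513  0.075] j [ 0.77  0.47 -0.76  1.74  0.37  1.08  0.  ] w 0.002
yaw 96.7 travel(tool) [ 0.0132 -0.0043 -0.0005]
angular [-0.0015  0.0036  0.2354]
```

View pics/w7.png

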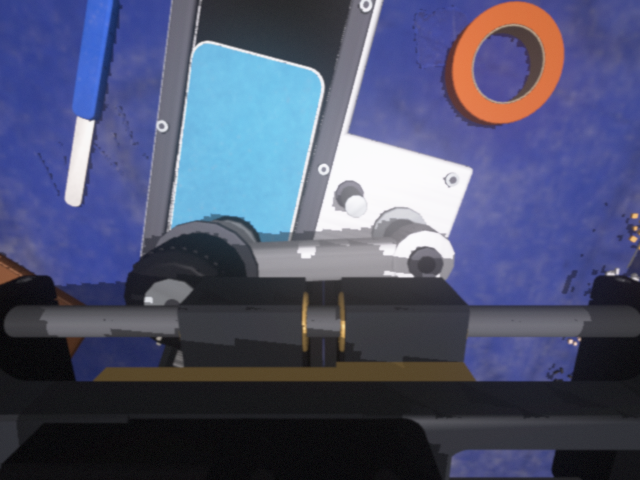

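Request:
servo_tool(series=[{"travel": [0.0035, -0.0011, 0], "angular": [0, 0, 0.065]}, {"travel": [0.0035, -0.0011, 0], "angular": [0, 0, 0.065]}, {"travel": [0.0032, -0.0011, 0], "angular": [0, 0, 0.065]}, {"travel": [0.0032, -0.0005, 0], "angular": [0, 0, 0.04]}, {"travel": [0, 0, 0], "angular": [0, 0, 0]}])

```text
time: 10.6
position: [0.5853, -0.1077, 0.0643]
tool_rot: [2.343, 2.091, -0.008]
ft_force: [-4.0, -5.4, 4.0]
grip_width: 0.007
```

```bash
python3 - <<'E'
from h import *
goal(pw(.024+.0185,.052,.065),83.2)
E
```

```text
t 10.6 pos [ 0.5853 -0.1077  0.0643] press [0.0422 0.0531 0.0643] F [-4.  -5.4  4. ] T [-1.11   0.728  0.022] j [ 0.73  0.44 -0.72  1.75  0.34  1.07 -0.23] w 0.007
yaw 83.5 travel(tool) [-0.0003 -0.0011 -0.0007]
angular [-0.0026  0.0043  0.0052]
```

Now push on in 1.5 mm rows until the force rises on the stop.

Request:
servo_tool(series=[{"travel": [0.0015, 0, 0], "angular": [0, 0, 0]}, {"travel": [0.0015, 0, 0], "angular": [0, 0, 0]}])

```text
time: 10.8
position: [0.5853, -0.1074, 0.0643]
tool_rot: [2.342, 2.089, -0.012]
ft_force: [-5.2, -10.8, 4.7]
grip_width: 0.001
```

Request:
servo_tool(series=[{"travel": [0.0015, 0, 0], "angular": [0, 0, 0]}, {"travel": [0.0015, 0, 0], "angular": [0, 0, 0]}, {"travel": [0, 0, 0], "angular": [0, 0, 0]}])

```text
time: 11.1
position: [0.5853, -0.1074, 0.0643]
tool_rot: [2.343, 2.085, -0.016]
ft_force: [-5.4, -13.4, 5.3]
grip_width: 0.007
```

Request:
servo_tool(series=[{"travel": [-0.008, 0, 0], "angular": [0, 0, 0]}, {"travel": [-0.014, 0, 0], "angular": [0, 0, 0]}, {"travel": [0, 0, -0.04], "angular": [0, 0, 0]}, {"travel": [0, 0, -0.05], "angular": [0, 0, 0]}, {"travel": [-0.04, 0, -0.03], "angular": [0, 0, 0]}])

```text
time: 11.6
position: [0.5832, -0.153, 0.1883]
tool_rot: [2.329, 2.106, 0.011]
ft_force: [1.7, 1.0, -0.4]
grip_width: 0.003
```

Request:
servo_tool(series=[{"travel": [-0.02, 0, -0.01], "angular": [0, 0, 0]}, {"travel": [0, 0, 0], "angular": [0, 0, 0]}], claw=0.085)

```text
time: 11.8
position: [0.5786, -0.1853, 0.1962]
tool_rot: [2.345, 2.084, 0.001]
ft_force: [-0.2, -0.6, -0.6]
grip_width: 0.111
```

```bash
python3 - <<'E'
from h import *
C=snap('wrist','w8')
snap('scene','s8',(250,410,180,300),5)
goal(pw(.024,0,.15),223)
for n,p in dict(pillar=pw(.024,.1,.07),knobtop=pw(.024,0,.105)).items(): print(n,proj('wrist',p,C).round(1),proj('scene',p))
E
```

```text
t 11.9 pos [ 0.5779 -0.1803  0.1937] press [0.1151 0.0545 0.1937] F [-0.6  0.8 -0. ] T [ 0.056 -0.105 -0.065] j [ 0.87  0.33 -0.75  1.6   0.23  1.3  -0.03] w 0.191
yaw 83.5 travel(tool) [ 0.0914 -0.0539  0.0439]
angular [ 1.5000e-03 -8.0000e-04 -2.4343e+00]
pillar [380.5 117.3] [313.24530561 211.36695235]
knobtop [241.6 112.4] [334.88943191 219.72442701]
```

View pics/w8.png

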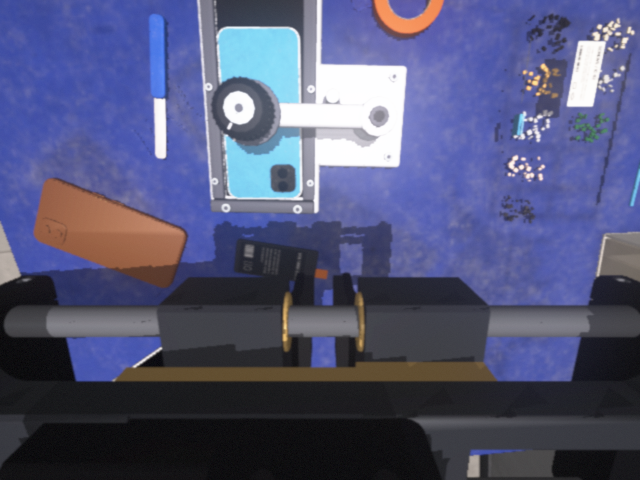

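View pics/s8.png

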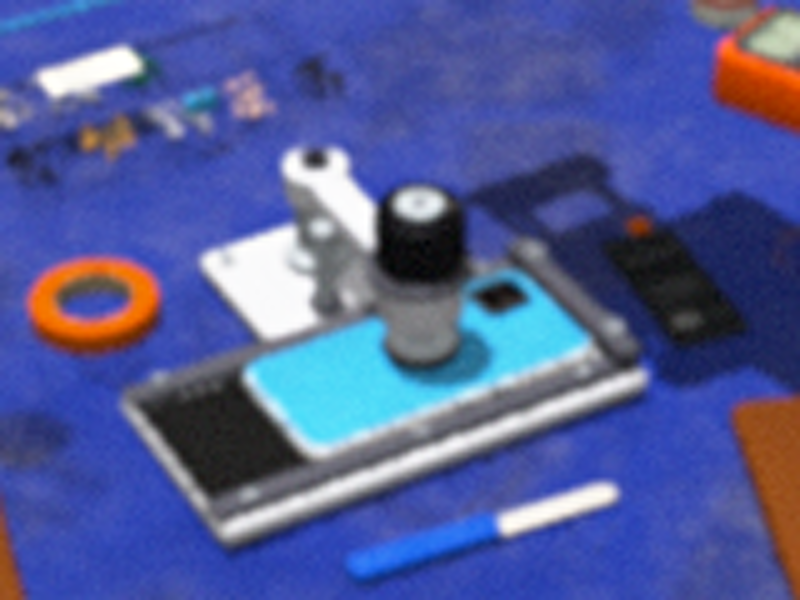

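The arm is at its stop over the phone. The knob cap is at wrist (239,108) and in the scene at about (333.6,220.2).

```bash
python3 - <<'E'
from h import *
a=unproj('wrist',(239,107.5),.105); b=unproj('scene',(250+420/5-.4,180+203/5-.4),.105)
print(a.round(4),wp(a).round(4),b.round(4),wp(b).round(4))
pa=unproj('wrist',(378.5,116),.07);print(wp(pa).round(4))
im=cv2.imread('pics/w8_full.png')[60:160,190:310]; cv2.imwrite('pics/w8c.png',cv2.resize(im,None,fx=6,fy=6,interpolation=cv2.INTER_CUBIC))
E
```

```text
[ 0.5324 -0.075   0.105 ] [ 0.016  -0.0033  0.105 ] [ 0.535 -0.08   0.105] [ 2.07e-02 -1.00e-04  1.05e-01]
[0.0176 0.0958 0.07  ]
```

View pics/w8c.png

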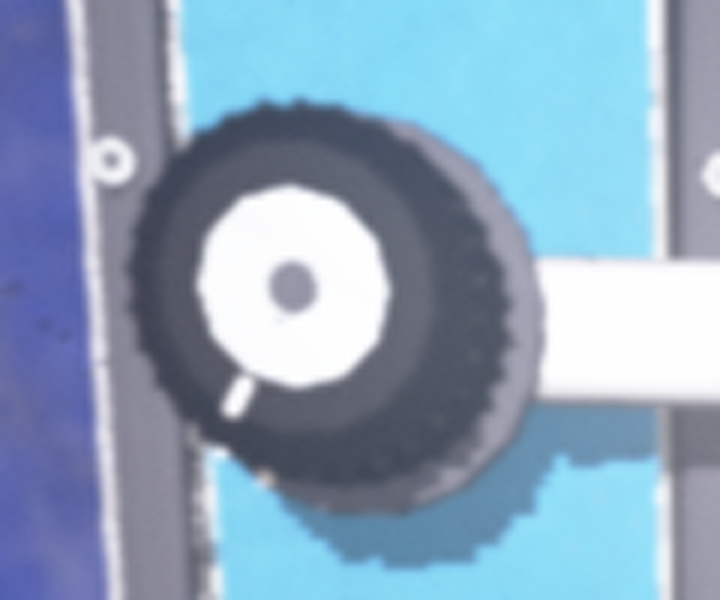

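Request:
servo_tool(series=[{"travel": [0.03, -0.018, 0], "angular": [0, 0, 0]}, {"travel": [0.03, -0.018, 0], "angular": [0, 0, 0]}, {"travel": [0.03, -0.018, 0], "angular": [0, 0, 0]}, {"travel": [0, 0, 0], "angular": [0, 0, -0.145]}, {"travel": [0, 0, 0], "angular": [0, 0, -0.145]}])

```text
time: 12.4
position: [0.5336, -0.0813, 0.1932]
tool_rot: [-2.001, -2.42, 0.001]
ft_force: [0.2, -0.7, -0.5]
grip_width: 0.649
```

Request:
servo_tool(series=[{"travel": [0, 0, 0], "angular": [0, 0, -0.145]}, {"travel": [0, 0, 0], "angular": [0, 0, -0.145]}, {"travel": [0, 0, 0], "angular": [0, 0, -0.145]}, {"travel": [0, 0, 0], "angular": [0, 0, -0.145]}, {"travel": [0, 0, 0], "angular": [0, 0, -0.145]}])

```text
time: 12.9
position: [0.5339, -0.0826, 0.1929]
tool_rot: [-1.016, -2.97, -0.002]
ft_force: [-0.0, -0.0, 0.1]
grip_width: 0.968
```

Request:
servo_tool(series=[{"travel": [0, 0, 0], "angular": [0, 0, -0.145]}, {"travel": [0, 0, 0], "angular": [0, 0, -0.145]}, {"travel": [0, 0, 0], "angular": [0, 0, -0.145]}, {"travel": [0, 0, 0], "angular": [0, 0, -0.145]}, {"travel": [0, 0, 0], "angular": [0, 0, -0.145]}])

```text
time: 13.4
position: [0.5339, -0.0826, 0.193]
tool_rot: [0.104, -3.138, -0.003]
ft_force: [-0.9, 0.1, 0.1]
grip_width: 0.979
```

Request:
servo_tool(series=[{"travel": [0, 0, 0], "angular": [0, 0, -0.145]}, {"travel": [0, 0, 0], "angular": [0, 0, -0.145]}, {"travel": [0, 0, 0], "angular": [0, 0, -0.145]}, {"travel": [0, 0, 0], "angular": [0, 0, -0.145]}, {"travel": [0, 0, 0], "angular": [0, 0, -0.114]}])

```text
time: 13.9
position: [0.5339, -0.0826, 0.1931]
tool_rot: [1.164, -2.917, -0.003]
ft_force: [-0.5, 0.2, -0.7]
grip_width: 0.976
```

Request:
servo_tool(series=[{"travel": [0, 0, 0], "angular": [0, 0, 0]}, {"travel": [0, 0, 0], "angular": [0, 0, 0]}, {"travel": [0, 0, 0], "angular": [0, 0, 0]}])

```text
time: 14.2
position: [0.5343, -0.0842, 0.1937]
tool_rot: [1.15, -2.923, -0.001]
ft_force: [-0.1, 0.1, -0.1]
grip_width: 0.979
```

```bash
python3 - <<'E'
from h import *
goal(pw(.0225,0,.0895),223)
C=snap('wrist','w9')
print(cal('wrist')[2]-C[2])
for n,p in dict(pillar=pw(.024,.1,.07),knobtop=pw(.024,0,.105)).items(): print(n,proj('wrist',p,C).round(1))
E
```

```text
t 14.2 pos [ 0.5343 -0.0842  0.1937] press [ 0.0249 -0.0002  0.1937] F [-0.1  0.1 -0.1] T [ 0.129 -0.116 -0.059] j [ 1.12  0.29 -1.16  1.75  0.28  1.29  2.21] w 0.979
yaw -137.0 travel(tool) [-0.002   0.0013  0.1042]
angular [ 0.0007 -0.0002 -0.0008]
[2.98244091e-04 1.23225958e-04 3.09004523e-05]
pillar [237.8 309.2]
knobtop [322.7 251.7]
```

View pics/w9.png

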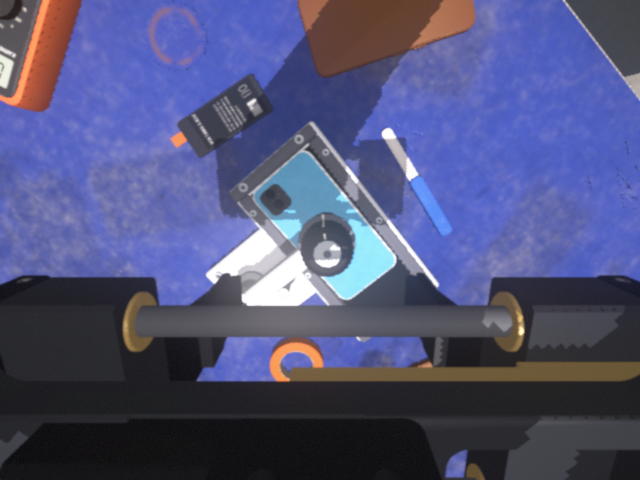

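```bash
python3 - <<'E'
from h import *
im=cv2.imread('pics/w9_full.png')[190:290,270:390]; cv2.imwrite('pics/w9c.png',cv2.resize(im,None,fx=6,fy=6,interpolation=cv2.INTER_CUBIC))
for uv in [(327,252),(326,252)]:
  print(wp(unproj('wrist',uv,.105)).round(4))
E
```

```text
[ 0.0219 -0.0022  0.105 ]
[ 0.0224 -0.0016  0.105 ]
```

View pics/w9c.png

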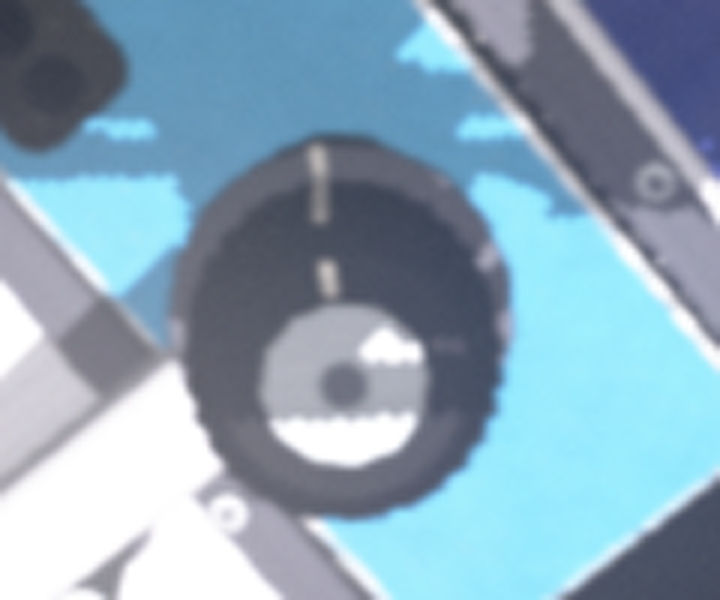

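```bash
python3 - <<'E'
from h import *
print(wp(unproj('wrist',(327.2,253.8),.105)).round(4))
goal(pw(.0215,-.0015,.0895),223)
E
```

```text
[ 0.0207 -0.0014  0.105 ]
t 14.25 pos [ 0.5344 -0.0845  0.1938] press [ 2.520e-02 -1.000e-04  1.938e-01] F [-0.1 -0.8  0.5] T [ 0.09  -0.101  0.009] j [ 1.12  0.29 -1.16  1.75  0.28  1.29  2.21] w 0.979
yaw -137.0 travel(tool) [-0.0019  0.0034  0.1043]
angular [ 0.0004 -0.0002 -0.0009]
```

Request:
servo_tool(series=[{"travel": [-0.002, 0.0035, 0.03], "angular": [0, 0, 0]}, {"travel": [0, 0, 0.03], "angular": [0, 0, 0]}, {"travel": [0, 0, 0.02], "angular": [0, 0, 0]}, {"travel": [0, 0, 0.015], "angular": [0, 0, 0]}, {"travel": [0, 0, 0.008], "angular": [0, 0, 0]}])

```text
time: 14.75
position: [0.5331, -0.0809, 0.0899]
tool_rot: [1.15, -2.922, -0.001]
ft_force: [0.1, -0.1, 0.1]
grip_width: 0.972
```

Request:
servo_tool(series=[{"travel": [0, 0, 0], "angular": [0, 0, 0]}, {"travel": [0, 0, 0], "angular": [0, 0, 0]}])

```text
time: 14.95
position: [0.5343, -0.081, 0.0919]
tool_rot: [-1.151, 2.922, -0.001]
ft_force: [0.0, -0.2, 0.6]
grip_width: 0.979
```

```bash
python3 - <<'E'
from h import *
goal(pw(.0215,-.0015,.0895),223)
C=snap('wrist','w10')
E
```

```text
t 14.95 pos [ 0.5343 -0.081   0.0919] press [ 0.0218 -0.0006  0.0919] F [ 0.  -0.2  0.6] T [ 0.151 -0.127  0.036] j [ 1.02  0.41 -1.08  1.86  0.4   1.11  2.11] w 0.979
yaw -137.0 travel(tool) [0.0004 0.0008 0.0024]
angular [-0.001   0.0007 -0.0003]
```

View pics/w10.png

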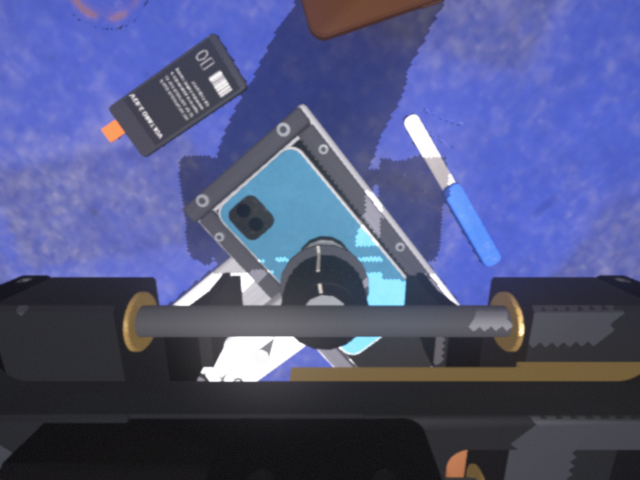

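The knob is centred between the fingers and both marks are visible at (319,262)–(321,287). Closing.

Request:
servo_tool(series=[{"travel": [0, 0, 0.002], "angular": [0, 0, 0]}, {"travel": [0, 0, 0], "angular": [0, 0, 0]}, {"travel": [0, 0, 0], "angular": [0, 0, 0]}, {"travel": [0, 0, 0], "angular": [0, 0, 0]}, {"travel": [0, 0, 0], "angular": [0, 0, 0]}], claw=0.03, squeeze=50)

```text
time: 15.5
position: [0.5337, -0.0811, 0.0892]
tool_rot: [-1.151, 2.923, -0.0]
ft_force: [-0.3, -0.1, -0.2]
grip_width: 0.608
```

Request:
servo_tool(series=[{"travel": [0, 0, 0], "angular": [0, 0, 0]}, {"travel": [0, 0, 0], "angular": [0, 0, 0]}, {"travel": [0, 0, 0], "angular": [0, 0, 0]}, {"travel": [0, 0, 0], "angular": [0, 0, 0]}, {"travel": [0, 0, 0], "angular": [0, 0, 0]}])

```text
time: 16.0
position: [0.5336, -0.0811, 0.0891]
tool_rot: [1.151, -2.923, -0.0]
ft_force: [-0.0, 1.2, 0.1]
grip_width: 0.449
```

```bash
python3 - <<'E'
from h import *
goal(pw(.0215,-.0015,.0895),223)
E
```

```text
t 16.0 pos [ 0.5336 -0.0811  0.0891] press [ 0.0219 -0.0014  0.0891] F [-0.   1.2  0.1] T [ 0.14   0.02  -0.037] j [ 1.02  0.41 -1.08  1.86  0.4   1.11  2.11] w 0.449
yaw -137.0 travel(tool) [-0.0002  0.0004 -0.0004]
angular [ 0.0001 -0.0001 -0.0003]
```

Request:
servo_tool(series=[{"travel": [0, 0, 0], "angular": [0, 0, 0.07]}, {"travel": [0, 0, 0], "angular": [0, 0, 0.07]}, {"travel": [0, 0, 0], "angular": [0, 0, 0.07]}, {"travel": [0, 0, 0], "angular": [0, 0, 0.07]}, {"travel": [0, 0, 0], "angular": [0, 0, 0.07]}])

```text
time: 16.5
position: [0.5334, -0.0808, 0.0891]
tool_rot: [0.622, -3.079, -0.0]
ft_force: [-0.9, 1.3, 0.3]
grip_width: 0.45
```

```bash
python3 - <<'E'
from h import *
C=snap('wrist','w11',(240,420,230,350),4)
goal(pw(.0215,-.0015,.0895),223)
E
```

```text
t 16.55 pos [ 0.5334 -0.0808  0.0891] press [ 0.0216 -0.0016  0.0891] F [-0.5  0.4  0.3] T [0.371 0.111 0.068] j [ 0.97  0.38 -1.01  1.87  0.36  1.1   1.79] w 0.448
yaw -157.3 travel(tool) [-0.0001  0.0001 -0.0004]
angular [ 2.000e-04 -5.000e-04 -3.547e-01]
```

View pics/w11.png

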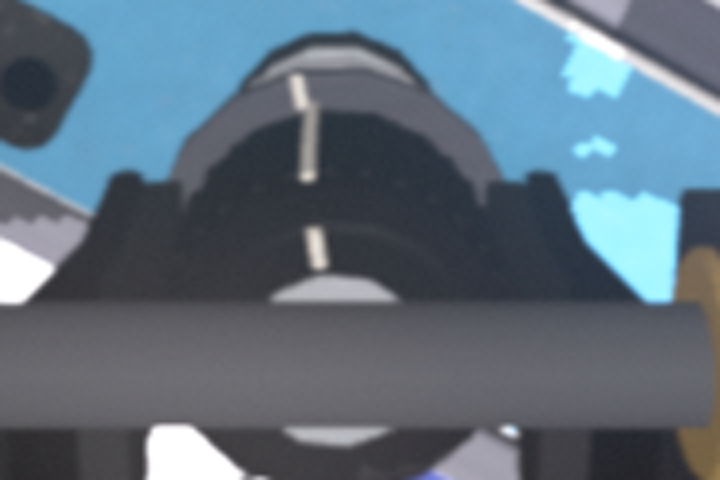

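The marks still nearly meet, collar (298,90) and knob (308,110). Continuing.

Request:
servo_tool(series=[{"travel": [0, 0, 0], "angular": [0, 0, 0.06]}, {"travel": [0, 0, 0], "angular": [0, 0, 0.06]}, {"travel": [0, 0, 0], "angular": [0, 0, 0.06]}, {"travel": [0, 0, 0], "angular": [0, 0, 0.06]}])

```text
time: 16.95
position: [0.5333, -0.0805, 0.0891]
tool_rot: [0.251, -3.131, -0.001]
ft_force: [-1.6, 0.8, 1.6]
grip_width: 0.451
```

```bash
python3 - <<'E'
from h import *
C=snap('wrist','w12',(240,420,230,350),4)
goal(pw(.0215,-.0015,.0895),223)
E
```

```text
t 17.0 pos [ 0.5333 -0.0805  0.089 ] press [ 0.0214 -0.0017  0.089 ] F [-1.5  0.6  1.1] T [0.484 0.145 0.035] j [ 0.93  0.36 -0.96  1.87  0.33  1.09  1.57] w 0.449
yaw -171.0 travel(tool) [-0.0001 -0.0002 -0.0005]
angular [ 6.000e-04 -5.000e-04 -5.928e-01]
```

View pics/w12.png

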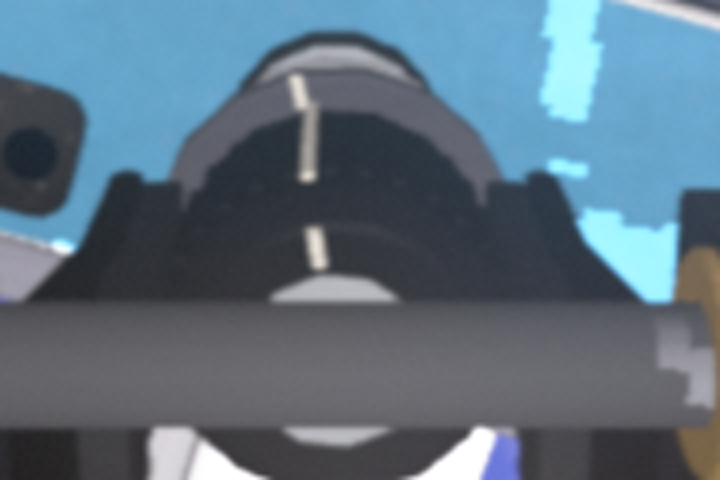

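Request:
servo_tool(series=[{"travel": [0, 0, 0], "angular": [0, 0, 0.06]}, {"travel": [0, 0, 0], "angular": [0, 0, 0.06]}, {"travel": [0, 0, 0], "angular": [0, 0, 0.06]}, {"travel": [0, 0, 0], "angular": [0, 0, 0.06]}])

```text
time: 17.4
position: [0.5333, -0.0803, 0.089]
tool_rot: [-0.124, -3.138, -0.001]
ft_force: [-1.6, 0.6, 1.5]
grip_width: 0.452
```

```bash
python3 - <<'E'
from h import *
C=snap('wrist','w13',(280,380,240,310),4)
goal(pw(.0215,-.0015,.0895),223)
print(ctrl.get_state()['joint_torque'].round(3))
E
```

```text
t 17.45 pos [ 0.5333 -0.0803  0.089 ] press [ 0.0211 -0.0017  0.089 ] F [-1.4  2.7  1. ] T [0.575 0.209 0.058] j [ 0.9   0.34 -0.92  1.87  0.3   1.08  1.35] w 0.454
yaw 175.3 travel(tool) [-0.0002 -0.0004 -0.0005]
angular [ 9.000e-04 -6.000e-04 -8.318e-01]
[  0.913 -33.845  -6.733 -27.467   0.661  -0.353  -0.17 ]
```

View pics/w13.png

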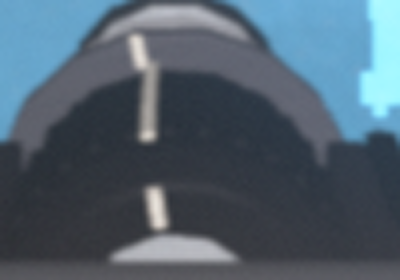

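Request:
servo_tool(series=[{"travel": [0, 0, 0], "angular": [0, 0, 0.06]}, {"travel": [0, 0, 0], "angular": [0, 0, 0.06]}, {"travel": [0, 0, 0], "angular": [0, 0, 0.06]}, {"travel": [0, 0, 0], "angular": [0, 0, 0.06]}])

```text
time: 17.85
position: [0.5333, -0.08, 0.089]
tool_rot: [-0.497, -3.101, -0.001]
ft_force: [-1.4, 1.7, 2.4]
grip_width: 0.447
```

```bash
cat > g.py <<'E'
import sys
from h import *
s=ctrl.get_state()
print(s['time'].__round__(2),'T',s['torque'].round(3),'F',s['ft_force'].round(1),'tau7',s['joint_torque'][6].round(3),'j7',s['joint_positions'][6].round(3),'w',round(s['grip_width'],3),wp(s['position']).round(4))
snap('wrist',sys.argv[1],(280,380,240,310),4)
E
python3 g.py w14
```

```text
17.85 T [0.595 0.227 0.245] F [-1.4  1.7  2.4] tau7 0.312 j7 1.132 w 0.447 [ 0.0209 -0.0017  0.089 ]
```

View pics/w14.png

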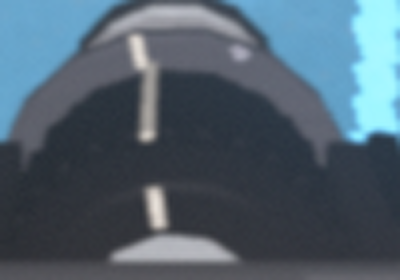

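Request:
servo_tool(series=[{"travel": [0, 0, 0], "angular": [0, 0, 0.06]}, {"travel": [0, 0, 0], "angular": [0, 0, 0.06]}, {"travel": [0, 0, 0], "angular": [0, 0, 0.06]}, {"travel": [0, 0, 0], "angular": [0, 0, 0.06]}])

```text
time: 18.3
position: [0.5334, -0.0798, 0.089]
tool_rot: [-0.864, -3.019, -0.002]
ft_force: [-1.4, 3.1, 2.1]
grip_width: 0.446
```

```bash
python3 g.py w15
```

```text
18.3 T [0.801 0.115 0.306] F [-1.4  3.1  2.1] tau7 0.316 j7 0.908 w 0.446 [ 0.0207 -0.0016  0.089 ]
```

View pics/w15.png

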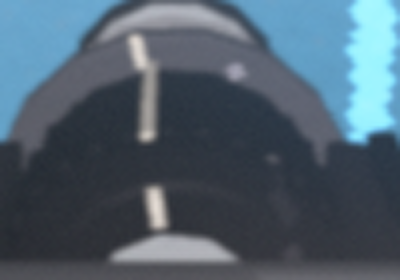

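Request:
servo_tool(series=[{"travel": [0, 0, 0], "angular": [0, 0, 0.06]}, {"travel": [0, 0, 0], "angular": [0, 0, 0.06]}, {"travel": [0, 0, 0], "angular": [0, 0, 0.06]}, {"travel": [0, 0, 0], "angular": [0, 0, 0.06]}])

```text
time: 18.75
position: [0.5336, -0.0797, 0.0891]
tool_rot: [-1.219, -2.895, -0.002]
ft_force: [-0.9, 3.4, 1.4]
grip_width: 0.446
```

```bash
python3 g.py w16
```

```text
18.75 T [1.036 0.161 0.284] F [-0.9  3.4  1.4] tau7 0.319 j7 0.683 w 0.446 [ 0.0205 -0.0015  0.0891]
```

View pics/w16.png

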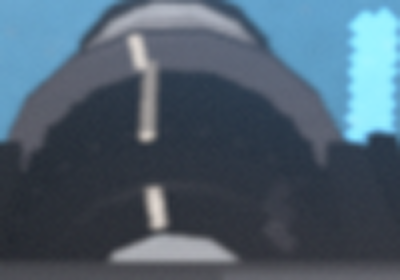

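Joint 7's torque is flat at 0.32, so the screw is still running free. I'll continue, watching that torque.

Request:
servo_tool(series=[{"travel": [0, 0, 0], "angular": [0, 0, 0.06]}, {"travel": [0, 0, 0], "angular": [0, 0, 0.06]}, {"travel": [0, 0, 0], "angular": [0, 0, 0.06]}, {"travel": [0, 0, 0], "angular": [0, 0, 0.06]}, {"travel": [0, 0, 0], "angular": [0, 0, 0.06]}])

```text
time: 19.3
position: [0.5338, -0.0795, 0.0891]
tool_rot: [-1.637, -2.681, -0.002]
ft_force: [0.0, 4.9, 1.5]
grip_width: 0.45
```

```bash
python3 g.py w17
```

```text
19.3 T [ 0.968 -0.033  0.271] F [0.  4.9 1.5] tau7 0.323 j7 0.399 w 0.45 [ 0.0203 -0.0013  0.0891]
```

Request:
servo_tool(series=[{"travel": [0, 0, 0], "angular": [0, 0, 0.06]}, {"travel": [0, 0, 0], "angular": [0, 0, 0.06]}, {"travel": [0, 0, 0], "angular": [0, 0, 0.06]}, {"travel": [0, 0, 0], "angular": [0, 0, 0.06]}])

```text
time: 19.75
position: [0.534, -0.0797, 0.0891]
tool_rot: [-1.946, -2.466, -0.003]
ft_force: [0.3, 4.8, 1.0]
grip_width: 0.449
```

```bash
python3 g.py w18
```

```text
19.75 T [ 1.056 -0.151  0.239] F [0.3 4.8 1. ] tau7 0.326 j7 0.171 w 0.449 [ 0.0205 -0.0011  0.0891]
```

View pics/w18.png

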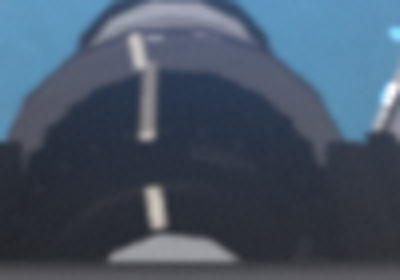

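Request:
servo_tool(series=[{"travel": [0, 0, 0], "angular": [0, 0, 0.06]}, {"travel": [0, 0, 0], "angular": [0, 0, 0.06]}, {"travel": [0, 0, 0], "angular": [0, 0, 0.06]}, {"travel": [0, 0, 0], "angular": [0, 0, 0.06]}, {"travel": [0, 0, 0], "angular": [0, 0, 0.06]}])

```text
time: 20.3
position: [0.5343, -0.08, 0.0891]
tool_rot: [2.293, 2.148, 0.003]
ft_force: [0.8, 4.3, 0.1]
grip_width: 0.446
```

```bash
python3 g.py w19
```

```text
20.3 T [ 0.985 -0.295  0.237] F [0.8 4.3 0.1] tau7 0.318 j7 -0.116 w 0.446 [ 0.0207 -0.0008  0.0891]
```

Request:
servo_tool(series=[{"travel": [0, 0, 0], "angular": [0, 0, 0.06]}, {"travel": [0, 0, 0], "angular": [0, 0, 0.06]}, {"travel": [0, 0, 0], "angular": [0, 0, 0.06]}, {"travel": [0, 0, 0], "angular": [0, 0, 0.06]}])

```text
time: 20.75
position: [0.5345, -0.0801, 0.0892]
tool_rot: [2.533, 1.858, 0.003]
ft_force: [1.2, 4.3, 0.2]
grip_width: 0.452
```

```bash
python3 g.py w20
```

```text
20.75 T [ 1.041 -0.486  0.278] F [1.2 4.3 0.2] tau7 0.302 j7 -0.346 w 0.452 [ 0.0208 -0.0005  0.0892]
```

View pics/w20.png

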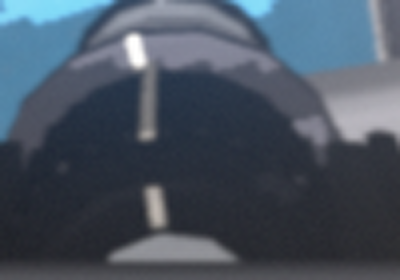

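Request:
servo_tool(series=[{"travel": [0, 0, 0], "angular": [0, 0, 0.06]}, {"travel": [0, 0, 0], "angular": [0, 0, 0.06]}, {"travel": [0, 0, 0], "angular": [0, 0, 0.06]}, {"travel": [0, 0, 0], "angular": [0, 0, 0.06]}])

```text
time: 21.2
position: [0.5347, -0.0802, 0.0893]
tool_rot: [2.737, 1.541, 0.004]
ft_force: [2.2, 5.0, -0.2]
grip_width: 0.448
```

```bash
python3 g.py w21
```

```text
21.2 T [ 1.005 -0.569  0.246] F [ 2.2  5.  -0.2] tau7 0.287 j7 -0.577 w 0.448 [ 0.0208 -0.0003  0.0893]
```

Request:
servo_tool(series=[{"travel": [0, 0, 0], "angular": [0, 0, 0.06]}, {"travel": [0, 0, 0], "angular": [0, 0, 0.06]}, {"travel": [0, 0, 0], "angular": [0, 0, 0.06]}])

```text
time: 21.55
position: [0.5349, -0.0803, 0.0894]
tool_rot: [2.865, 1.289, 0.004]
ft_force: [2.2, 4.3, 0.1]
grip_width: 0.449
```

```bash
python3 g.py w22
```

```text
21.55 T [ 0.943 -0.656  0.26 ] F [2.2 4.3 0.1] tau7 0.276 j7 -0.75 w 0.449 [ 0.0209 -0.0001  0.0894]
```

View pics/w22.png

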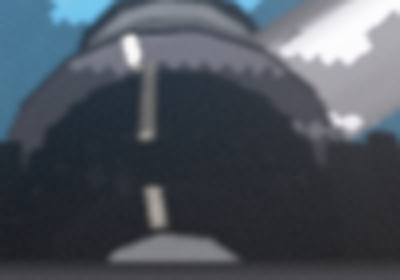

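The collar mark is drifting slightly, from (135,50) to (130,50). Taking small steps now.

Request:
servo_tool(series=[{"travel": [0, 0, 0], "angular": [0, 0, 0.05]}, {"travel": [0, 0, 0], "angular": [0, 0, 0.05]}, {"travel": [0, 0, 0], "angular": [0, 0, 0.05]}])

```text
time: 21.9
position: [0.535, -0.0804, 0.0894]
tool_rot: [2.953, 1.071, 0.005]
ft_force: [3.1, 5.0, -1.0]
grip_width: 0.448
```

```bash
python3 g.py w23
```

```text
21.9 T [ 0.921 -0.653  0.35 ] F [ 3.1  5.  -1. ] tau7 0.166 j7 -0.895 w 0.448 [0.021  0.     0.0894]
```

View pics/w23.png

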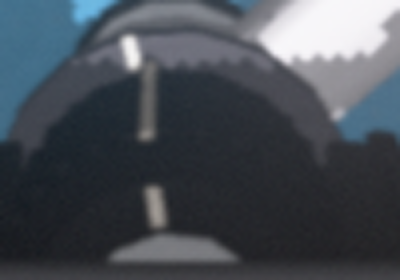

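Request:
servo_tool(series=[{"travel": [0, 0, 0], "angular": [0, 0, 0.05]}, {"travel": [0, 0, 0], "angular": [0, 0, 0.05]}, {"travel": [0, 0, 0], "angular": [0, 0, 0.05]}])

```text
time: 22.25
position: [0.5351, -0.0805, 0.0895]
tool_rot: [3.025, 0.847, 0.005]
ft_force: [2.2, 3.7, -1.5]
grip_width: 0.446
```

```bash
python3 g.py w24
```

```text
22.25 T [ 0.926 -0.65   0.332] F [ 2.2  3.7 -1.5] tau7 0.156 j7 -1.04 w 0.446 [0.0211 0.0001 0.0895]
```

View pics/w24.png

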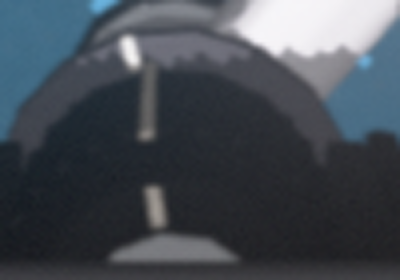

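Request:
servo_tool(series=[{"travel": [0, 0, 0], "angular": [0, 0, 0.05]}, {"travel": [0, 0, 0], "angular": [0, 0, 0.05]}, {"travel": [0, 0, 0], "angular": [0, 0, 0.05]}])

```text
time: 22.6
position: [0.5352, -0.0806, 0.0895]
tool_rot: [3.08, 0.618, 0.005]
ft_force: [3.2, 2.8, 0.6]
grip_width: 0.447
```

```bash
python3 g.py w25
```

```text
22.6 T [ 0.831 -0.693  0.385] F [3.2 2.8 0.6] tau7 0.146 j7 -1.185 w 0.447 [0.0212 0.0002 0.0895]
```

View pics/w25.png

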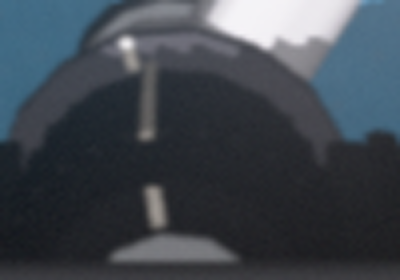

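Request:
servo_tool(series=[{"travel": [0, 0, 0], "angular": [0, 0, 0.05]}, {"travel": [0, 0, 0], "angular": [0, 0, 0.05]}, {"travel": [0, 0, 0], "angular": [0, 0, 0.05]}])

```text
time: 22.95
position: [0.5353, -0.0808, 0.0896]
tool_rot: [3.117, 0.385, 0.006]
ft_force: [4.0, 4.4, 0.6]
grip_width: 0.446
```

```bash
python3 g.py w26
```

```text
22.95 T [ 0.775 -0.732  0.343] F [4.  4.4 0.6] tau7 0.136 j7 -1.33 w 0.446 [0.0214 0.0003 0.0896]
```

View pics/w26.png

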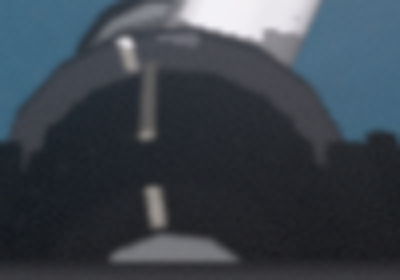

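Request:
servo_tool(series=[{"travel": [0, 0, 0], "angular": [0, 0, 0.05]}, {"travel": [0, 0, 0], "angular": [0, 0, 0.05]}])

```text
time: 23.2
position: [0.5353, -0.0809, 0.0896]
tool_rot: [3.133, 0.229, 0.006]
ft_force: [3.5, 3.6, 0.5]
grip_width: 0.451
```

```bash
python3 g.py w27
```

```text
23.2 T [ 0.713 -0.865  0.409] F [3.5 3.6 0.5] tau7 0.141 j7 -1.427 w 0.451 [0.0215 0.0004 0.0896]
```

View pics/w27.png

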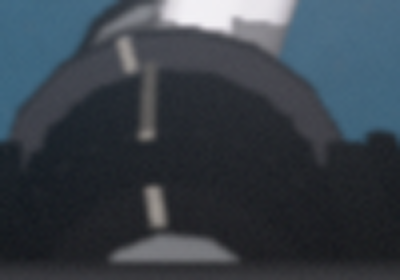

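Request:
servo_tool(series=[{"travel": [0, 0, 0], "angular": [0, 0, 0.05]}, {"travel": [0, 0, 0], "angular": [0, 0, 0.05]}])

```text
time: 23.45
position: [0.5354, -0.0809, 0.0896]
tool_rot: [3.14, 0.072, 0.006]
ft_force: [3.4, 2.8, -0.3]
grip_width: 0.447
```

```bash
python3 g.py w28
```

```text
23.45 T [ 0.705 -0.798  0.364] F [ 3.4  2.8 -0.3] tau7 0.135 j7 -1.524 w 0.447 [0.0215 0.0004 0.0896]
```

View pics/w28.png

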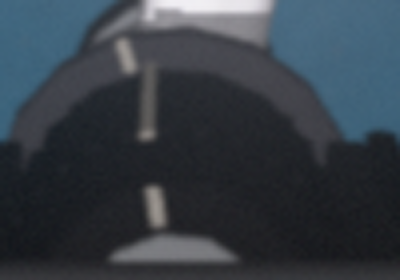

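Request:
servo_tool(series=[{"travel": [0, 0, 0], "angular": [0, 0, 0.05]}, {"travel": [0, 0, 0], "angular": [0, 0, 0.05]}])

```text
time: 23.7
position: [0.5354, -0.0811, 0.0896]
tool_rot: [3.14, -0.085, 0.006]
ft_force: [3.6, 3.2, -1.7]
grip_width: 0.447
```

```bash
python3 g.py w29
```

```text
23.7 T [ 0.644 -0.795  0.416] F [ 3.6  3.2 -1.7] tau7 0.128 j7 -1.621 w 0.447 [0.0217 0.0005 0.0896]
```

View pics/w29.png

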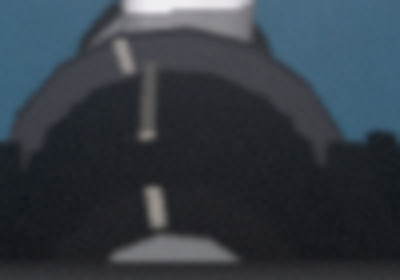

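Request:
servo_tool(series=[{"travel": [0, 0, 0], "angular": [0, 0, 0.05]}, {"travel": [0, 0, 0], "angular": [0, 0, 0.05]}])

```text
time: 23.95
position: [0.5354, -0.0812, 0.0897]
tool_rot: [3.132, -0.243, 0.006]
ft_force: [4.4, 1.8, -1.4]
grip_width: 0.448
```

```bash
python3 g.py w30
```

```text
23.95 T [ 0.683 -0.801  0.158] F [ 4.4  1.8 -1.4] tau7 0.328 j7 -1.718 w 0.448 [0.0218 0.0005 0.0897]
```

View pics/w30.png

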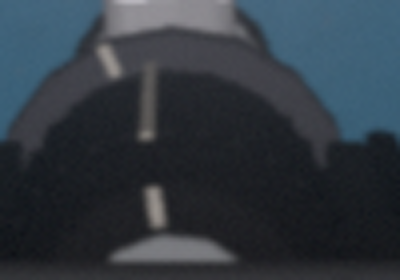

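The clutch has started to slip: torque fell to 0.16 and the collar mark moved to (108,60).

Request:
servo_tool(series=[{"travel": [0, 0, 0], "angular": [0, 0, 0.05]}, {"travel": [0, 0, 0], "angular": [0, 0, 0.05]}, {"travel": [0, 0, 0], "angular": [0, 0, 0.05]}])

```text
time: 24.3
position: [0.5353, -0.0815, 0.0896]
tool_rot: [-3.105, 0.48, -0.006]
ft_force: [4.5, 2.9, -1.3]
grip_width: 0.446
```

```bash
python3 g.py w31
```

```text
24.3 T [ 0.841 -0.88  -0.088] F [ 4.5  2.9 -1.3] tau7 0.611 j7 -1.865 w 0.446 [0.0221 0.0004 0.0896]
```

View pics/w31.png

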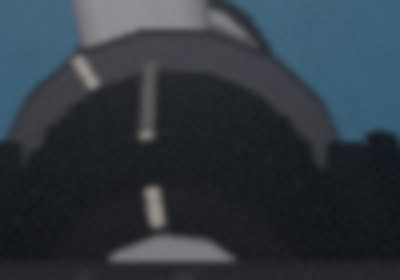

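Request:
servo_tool(series=[{"travel": [0, 0, 0], "angular": [0, 0, 0.05]}, {"travel": [0, 0, 0], "angular": [0, 0, 0.05]}])

```text
time: 24.55
position: [0.5352, -0.0815, 0.0897]
tool_rot: [-3.077, 0.633, -0.006]
ft_force: [4.9, 1.2, 0.3]
grip_width: 0.449
```

```bash
python3 g.py w32
```

```text
24.55 T [ 0.553 -0.981  0.184] F [4.9 1.2 0.3] tau7 0.373 j7 -1.961 w 0.449 [0.0221 0.0004 0.0897]
```

View pics/w32.png

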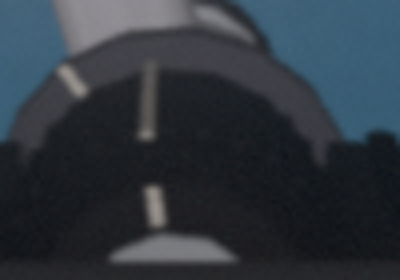

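Request:
servo_tool(series=[{"travel": [0, 0, 0], "angular": [0, 0, 0.05]}, {"travel": [0, 0, 0], "angular": [0, 0, 0.05]}])

```text
time: 24.8
position: [0.5353, -0.0816, 0.0897]
tool_rot: [3.042, -0.785, 0.006]
ft_force: [5.6, 1.9, -0.2]
grip_width: 0.45
```

```bash
python3 g.py w33
```

```text
24.8 T [ 0.499 -0.994  0.35 ] F [ 5.6  1.9 -0.2] tau7 0.173 j7 -2.058 w 0.45 [0.0222 0.0004 0.0897]
```

View pics/w33.png

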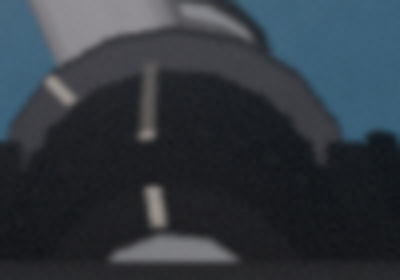

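One click is done: torque dipped below zero and recovered, with the marks about 30° apart. Easing off slightly and releasing.

Request:
servo_tool(series=[{"travel": [0, 0, 0], "angular": [0, 0, -0.04]}, {"travel": [0, 0, 0], "angular": [0, 0, 0]}])

```text
time: 25.05
position: [0.5352, -0.0816, 0.0896]
tool_rot: [-3.058, 0.721, -0.005]
ft_force: [4.7, 2.1, -1.2]
grip_width: 0.441
```

Request:
servo_tool(series=[{"travel": [0, 0, 0], "angular": [0, 0, 0]}, {"travel": [0, 0, 0], "angular": [0, 0, 0]}, {"travel": [0, 0, 0], "angular": [0, 0, 0]}, {"travel": [0, 0, 0], "angular": [0, 0, 0]}, {"travel": [0, 0, 0], "angular": [0, 0, 0]}], claw=0.085)

```text
time: 25.55
position: [0.5332, -0.0815, 0.0889]
tool_rot: [3.055, -0.728, -0.001]
ft_force: [-0.1, 0.6, 0.1]
grip_width: 0.814
```

```bash
python3 g.py w34
```

```text
25.55 T [ 0.035  0.026 -0.01 ] F [-0.1  0.6  0.1] tau7 0.007 j7 -2.022 w 0.814 [ 0.0223 -0.0016  0.0889]
```

View pics/w34_full.png

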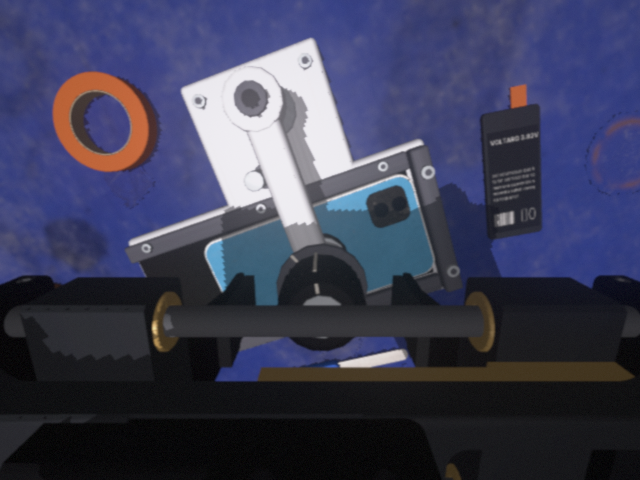

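Request:
servo_tool(series=[{"travel": [0, 0, 0], "angular": [0, 0, 0]}, {"travel": [0, 0, -0.01], "angular": [0, 0, 0]}, {"travel": [0, 0, -0.03], "angular": [0, 0, 0]}, {"travel": [0, 0, -0.04], "angular": [0, 0, 0]}, {"travel": [0, 0, -0.03], "angular": [0, 0, 0]}])

```text
time: 26.1
position: [0.5342, -0.081, 0.2021]
tool_rot: [3.056, -0.728, 0.004]
ft_force: [1.2, -0.4, 0.3]
grip_width: 0.973
```

Request:
servo_tool(series=[{"travel": [0, 0, 0], "angular": [0, 0, 0]}, {"travel": [0, 0, 0], "angular": [0, 0, 0]}, {"travel": [0, 0, 0], "angular": [0, 0, 0]}])

```text
time: 26.4
position: [0.5329, -0.081, 0.1983]
tool_rot: [3.056, -0.729, -0.002]
ft_force: [-0.7, -1.1, -0.2]
grip_width: 0.979
```

```bash
python3 - <<'E'
from h import *
goal(pw(.0215,-.0015,.2))
C=snap('wrist','w35')
im=cv2.imread('pics/w35_full.png')[190:290,270:390]; cv2.imwrite('pics/w35c.png',cv2.resize(im,None,fx=6,fy=6,interpolation=cv2.INTER_CUBIC))
E
```

```text
t 26.4 pos [ 0.5329 -0.081   0.1983] press [ 0.0219 -0.002   0.1983] F [-0.7 -1.1 -0.2] T [ 0.02   0.031 -0.017] j [ 0.48  0.13 -0.41  1.76  0.05  1.26 -1.98] w 0.979
yaw -26.8 travel(tool) [ 0.0003 -0.0006 -0.0017]
```

View pics/w35c.png

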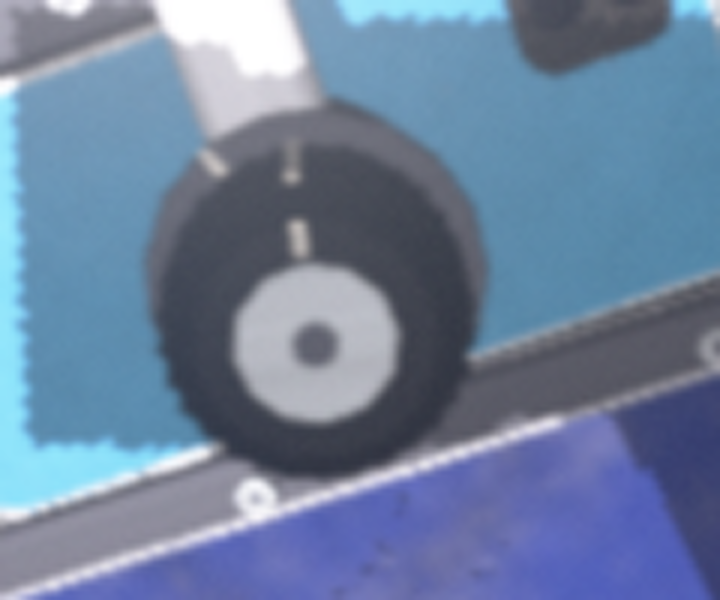

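View pics/w35.png

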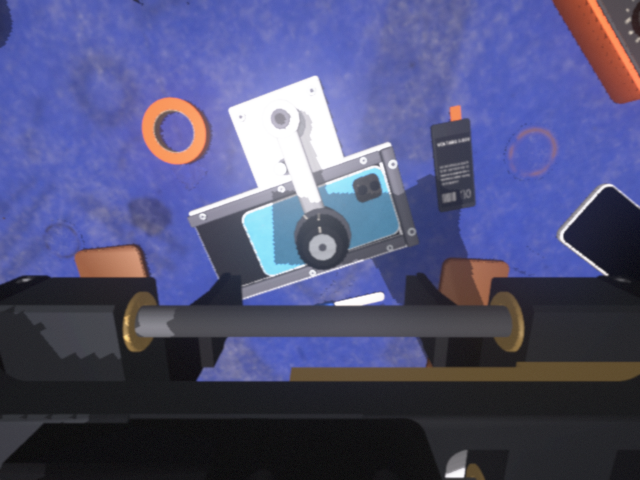

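The marks are about 77 crop px apart, roughly 11 mm, so one click. Moving away for a clear final look.

Request:
servo_tool(series=[{"travel": [-0.04, 0, -0.03], "angular": [0, 0, 0]}, {"travel": [-0.04, 0.02, 0], "angular": [0, 0, 0]}, {"travel": [-0.02, 0.04, 0], "angular": [0, 0, 0]}, {"travel": [0, 0.045, 0], "angular": [0, 0, 0]}, {"travel": [0, 0.045, 0], "angular": [0, 0, 0]}])

```text
time: 26.95
position: [0.3749, -0.1704, 0.2284]
tool_rot: [3.056, -0.726, -0.001]
ft_force: [0.0, -1.0, 0.4]
grip_width: 0.974
```

Request:
servo_tool(series=[{"travel": [0, 0.045, 0], "angular": [0, 0, 0]}, {"travel": [0, 0.045, 0], "angular": [0, 0, 0]}, {"travel": [0, 0, 0], "angular": [0, 0, 0]}, {"travel": [0, 0, 0], "angular": [0, 0, 0]}])

```text
time: 27.35
position: [0.3353, -0.2502, 0.2281]
tool_rot: [-3.054, 0.732, 0.003]
ft_force: [0.3, 1.0, -0.2]
grip_width: 0.976
```

```bash
python3 - <<'E'
from h import *
goal(pw(.0215,-.0015,.2))
snap('top','t9',(270,400,170,270),6)
snap('scene','s9',(250,410,180,300),5)
E
```

```text
t 27.35 pos [ 0.3353 -0.2502  0.2281] press [ 0.2133 -0.1782  0.2281] F [ 0.3  1.  -0.2] T [ 0.094 -0.043  0.001] j [ 0.71 -0.17 -0.12  1.98 -0.02  1.33 -1.44] w 0.976
yaw -27.0 travel(tool) [ 0.0998 -0.2409  0.0281]
```

View pics/t9.png

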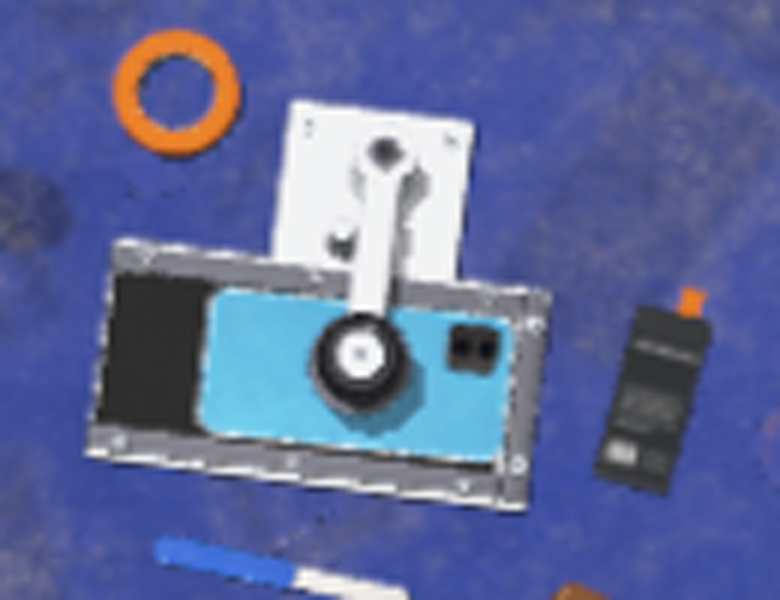

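View pics/s9.png

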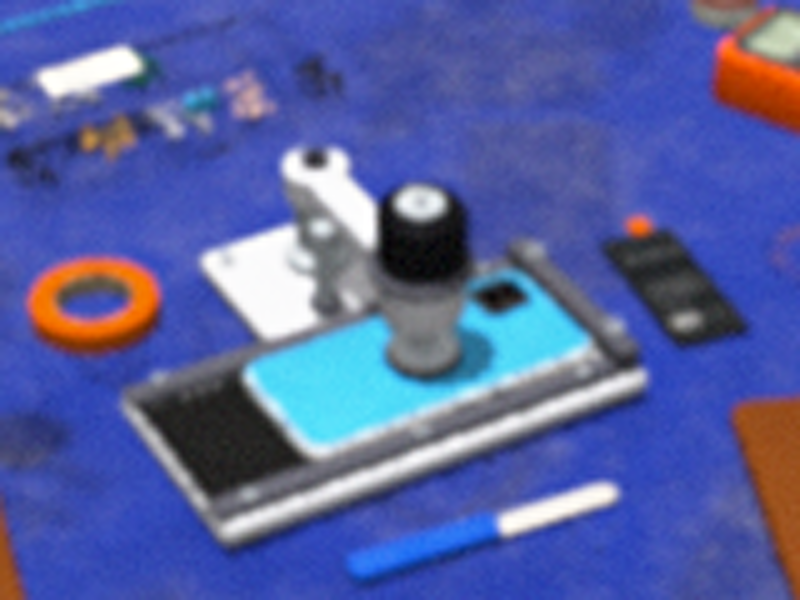

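View pics/t9_full.png

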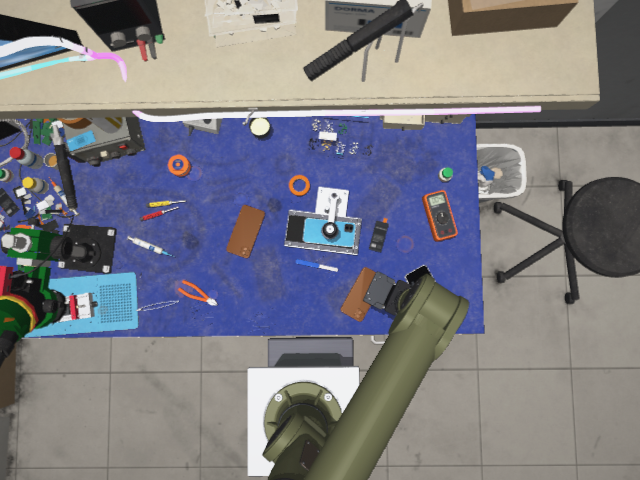

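```bash
python3 - <<'E'
from h import *
T=lambda u,v:(270+u/6-.4,170+v/6-.4)
p=wp(unproj('top',T(387,150),.07)); k=wp(unproj('top',T(360,354),.105)); print(p,k,np.arctan2(k[0]-p[0],p[1]-k[1]))
b=T(360,354)
for uv in [(208,293),(199,430),(497,460),(513,320)]: print(wp(unproj('top',T(*uv),.022)).round(4))
E
```

```text
[0.02380326 0.10105238 0.07      ] [ 2.13808068e-02 -7.60807017e-05  1.05000000e-01] -0.023949596315191057
[-0.0548  0.032   0.022 ]
[-0.0519 -0.0344  0.022 ]
[ 0.0916 -0.0338  0.022 ]
[0.0925 0.0342 0.022 ]
```

```bash
python3 -c "
from bench import ctrl
print(ctrl.close_job())"
```

```text
the job is handed in; nothing more can be done
None
```

The phone is clamped and I handed the job in at about 27.5 s of the 72 s; no verdict was reported.

1. **Phone:** I slid it along the channel with closed fingers until it stopped moving. Contact force was at most about 10 N, against the 30 N limit.
2. **Clamp arm:** I swung it clockwise onto its stop, where the push rose to about 14 N with no further movement.
3. **Knob:** I turned it about 240° clockwise until the clutch slipped. Torque rose to about 0.42 N m, dipped below zero, then recovered. I let go after that one click.

**Final checks:**
- **Marks:** about 11 mm apart in the wrist view, which matches one click.
- **Arm angle:** about -0.02 rad by image, so at its stop within the measuring error.
- **Phone position:** it looks flush with the stop in the wrist close-up, but my top-camera measurement put its centre about 4 mm short of home. The same view read the stop face about 3 mm short, so I took most of that as camera and model offset and relied on the close-up and the force rise.
- **Pad force:** I could not measure it directly; the only evidence is the clutch click.
- **Bench:** the tape roll, battery, pry tool, multimeter and cutters look unmoved. The black phone was mostly hidden by the robot in the last top picture, but the robot never went down near it.

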